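# Build the electrode stack of an electrocoagulation cell

## Robot

A 6-joint arm with a two-finger parallel gripper is mounted at the origin on the work surface. World frame = base frame: x ahead of the robot, y to its left, z up, the work surface at z = 0. Lengths are in m, angles in degrees, forces in N, time in s.
With the tool pointing down it reaches from about 0.3 to 0.75 m from the base axis. Payload 8.5 kg.
Tool frame: the origin (TCP) lies on the centre line of the jaws, within the pads' length; the fingertips stand 22 mm ahead of it and the grasp point (between the pads) lies 3 mm ahead of it (env.tip_reach is the distance from the TCP to the fingertips, in m); y points along the fingers, z is the direction in which the jaws open and shut, and the axes are right-handed (so a half turn about y gives the same grasp; the last joint's range is limited). The gripper opens to 85 mm and grips with 20 to 120 N. Pads are 22 mm wide; open, the fingers measure 114 mm over their backs; the gripper's body (76 mm by 85 mm) begins 54 mm behind the grasp point. The pads swing forward as they close: fully open they stand 13 mm farther back than shut.
Start: joints at [-88.539, 21.807, 74.336, -0, 83.858, -12.336], TCP at [0.131, -0.534, 0.253] pointing down, gripper open.
Joint ranges: [-178.18, 178.18], [-50.72, 133.34], [12.68, 142.11], [-81.47, 261.47], [9.98, 163.14], [-165.26, 165.26]. Speed limits (degrees/s): [136.94, 136.94, 180, 180, 180, 180].

## Interface

Orientations are given as a 3x3 rotation matrix whose columns are the frame's x, y, z axes.
In Python, from rig import env, get_image gives the robot as it stands. The module is installed in compiled form; this text tells all that it offers.
- The arm moves only by the tool carry_out, never from a script. Its argument "targets" is a list that holds one entry, the list of rows, each a list of 7 numbers: the closure, from 0 (fully open) to 1 (shut), then the shift along the world's x, y, z in mm, then the turn, a rotation vector about the world's x, y, z in degrees. In form: [[[claw, dx, dy, dz, ax, ay, az], ...]]. A call has 1 to 20 rows; each row is the pose to reach, as a shift and turn from the pose commanded when the call began; what a row does not reach only later rows make up. A row lasts 1/12 s, in which the tool goes at most 41.7 mm and 7.16 degrees, less where a joint would pass 70% of its speed; a pose out of reach is approached as far as the arm can. A call with a gripper value outside its range is refused whole. The fingers move at their own pace and stop on an object; "squeeze" is the grip in N (left out, the last holds). Time passes only in rows, so rows that repeat a pose let the fingers close. It gives the time, the measured TCP pose, the force and the opening at its end, in the units of the state.
- env.observe(): the state, without advancing time (a new reading comes with each control period).
- get_image(name): name is "scene" or "top"; returns a dict with "img" (480x640x3 uint8, red, green, blue), "fx", "fy", "cx", "cy" (pixels), "rvec" (rotation vector, rad) and "tvec" (3), from world to camera coordinates, as OpenCV has them. Camera axes: x right, y down, z forward; pixel columns grow to the right and rows downward; lengths in m; the calibration is good to about 2 mm. A picture is of the moment at which its call begins. There is no depth.
- env.close_job(): hands the job in, once; it reports no verdict.
The state is a dict: "time_s": time; "q": joint angles; "qvel": joint speeds; "joint_efforts": joint torques, N m; "position": TCP position; "tool_rot": TCP orientation; "ft_force": force on the tool from outside, world axes, zero at the start; "wrist_torque": the same for the moment, N m; "grip_width": finger opening in m.
Only numpy, scipy, OpenCV 4.12 (cv2) and the standard library are available. Lean on these libraries where they do the work, as an engineer would, in place of code of your own. Each camera call takes 0.05 s, during which the arm holds its last target.

## Task

Build up the electrode stack on the cell's splined post: a red-collared anode at the bottom, the black-collared cathode on it, and the other red-collared anode on top, with each anode's tab pointing to the red terminal and the cathode's tab to the black one, as nearly as the splines allow. Each plate must engage the splines and lie flat, fully home on what is below it; nobody knows at what angle the post was locked, so feel for the splines with a light touch and never force or drop a plate. Let go of the stack and leave everything else on the bench where it is.

Things in the scene. Friction and masses are not known exactly. Their poses are not given: they have to be found in the camera images.
- cell: Frame of the electrode cell, fixed to the bench: white base plate 130 (x) by 220 (y) mm, 14 mm tall, with a grey splined post standing in its middle. Origin: on the post's axis, at the underside; +z up, +y to the red-capped terminal, -y to the black-capped one. Seated plates rest collar on collar: undersides 20, 35 and 50 mm above the origin.
- post_seat (a point): On the post's axis, 20 mm above the cell's origin: top of the 48 mm wide spacer round the post's foot, seat of the lowest plate. Post: round core of 14 mm radius with six straight splines 7 mm wide, out to 19 mm radius, from here up to point post_splines; a plate's teeth slide between them with about 1 mm play per flank (4 degrees of turn either way). Rigid.
- post_splines (a point): On the post's axis, 61 mm above the cell's origin: upper end of the splines. The plain core goes on as a pilot to 70 mm, then tapers to 10 mm radius at 77 mm. A plate out of line rests here on the splines' ends; turned about the axis under a push of about 5 N until in line, it drops between them. This point's axes are the cell's and do not show the splines' angle.
- red_terminal (a point): Top of the red terminal, 92 mm from the post's axis along the cell's +y, 82 mm tall, 18 mm wide. The post is locked at a chance angle: at nominal a spline points along the cell's +x (and every 60 degrees on) and a tab fits pointing straight at a terminal, but the post is turned up to 30 degrees either way from that, not measured: to be felt.
- black_terminal (a point): Top of the black terminal, 92 mm from the post's axis along the cell's -y, 82 mm tall, 18 mm wide. Tabs end up beside their terminal by the post's angle (up to 30 degrees, plus play); take the spline position that brings the tab nearest: over about 39 degrees off is wrong.
- anode_a: First anode electrode plate, flat: round bright aluminium disc 80 mm across, 3 mm thick, with a tab on its rim and a hexagonal red collar in its middle, 48 mm across flats, 15 mm tall from the disc's underside (12 mm above the disc). Origin: on the axis, underside; +x along the tab, +z up. Flats face +x and every 60 degrees on. Through hole 41 mm wide with six teeth inside, see its tab. About 75 g.
- anode_a_tab (a point): End of the tab of the first anode (middle of the 16 mm wide outer edge), 62 mm from the plate's axis. The collar's teeth: one behind the middle of each flat (so one on the tab's line), full height of the collar, 7.4 mm wide, reaching in to 15.5 mm from the axis.
- anode_b: Second anode, same as the first: an electrode plate, flat: round bright aluminium disc 80 mm across, 3 mm thick, with a tab on its rim and a hexagonal red collar in its middle, 48 mm across flats, 15 mm tall from the disc's underside (12 mm above the disc). Origin: on the axis, underside; +x along the tab, +z up. Flats face +x and every 60 degrees on. Through hole 41 mm wide with six teeth inside, see its tab. About 75 g.
- anode_b_tab (a point): End of the tab of the second anode (middle of the 16 mm wide outer edge), 62 mm from the plate's axis. The collar's teeth: one behind the middle of each flat (so one on the tab's line), full height of the collar, 7.4 mm wide, reaching in to 15.5 mm from the axis.
- cathode: Cathode: an electrode plate, flat: round dark stainless steel disc 80 mm across, 3 mm thick, with a tab on its rim and a hexagonal black collar in its middle, 48 mm across flats, 15 mm tall from the disc's underside (12 mm above the disc). Origin: on the axis, underside; +x along the tab, +z up. Flats face +x and every 60 degrees on. Through hole 41 mm wide with six teeth inside, see its tab. About 130 g.
- cathode_tab (a point): End of the tab of the cathode (middle of the 16 mm wide outer edge), 62 mm from the plate's axis. The collar's teeth: one behind the middle of each flat (so one on the tab's line), full height of the collar, 7.4 mm wide, reaching in to 15.5 mm from the axis.
- spare: Spare plate of another kind: black disc 80 mm across, blue hexagonal collar, no tab; 15 mm tall, origin at the middle of its underside. Bystander, stays where it is.
- sample_1: White plastic sample bottle, 62 mm wide, 130 mm tall, origin at the middle of its underside. Bystander, stays where it is.
- sample_2: White plastic sample bottle, 62 mm wide, 130 mm tall, origin at the middle of its underside. Bystander, stays where it is.
- sample_3: White plastic sample bottle, 62 mm wide, 130 mm tall, origin at the middle of its underside. Bystander, stays where it is.
- wash_bottle: Milky wash bottle with a red cap and bent spout, 72 mm wide, 215 mm tall, origin at the middle of its underside. Bystander, stays where it is.
- beaker: Glass beaker, 72 mm wide, 95 mm tall, origin at the middle of its underside. Bystander, stays where it is.
- spanner: Steel spanner lying flat, 150 mm long, origin at its underside near mid-length. Bystander, stays where it is.
- brush: Cleaning brush lying flat, 190 mm long, origin at its underside near mid-length. Bystander, stays where it is.
Things that resemble listed ones, but are neither listed nor needed, are in the scene too. Leave any yellow look-alike of the anode_b alone. Leave any turquoise or yellow look-alike of the cathode alone.

How it is judged (in metres and radians):
On the way, in this order (a step that is already met when the one before it is completed fails the run):
1. an anode is fully home at the bottom of the post, tab to the red terminal (((z of anode_a in the frame of cell between 0.0175 and 0.0225 m and horizontal distance between anode_a and cell below 0.0045 m and angle between anode_a's own z axis and vertical below 0.06 rad and y of anode_a_tab in the frame of cell above 0.048 m) or (z of anode_b in the frame of cell between 0.0175 and 0.0225 m and horizontal distance between anode_b and cell below 0.0045 m and angle between anode_b's own z axis and vertical below 0.06 rad and y of anode_b_tab in the frame of cell above 0.048 m))), for 0.2 s.
2. the cathode is fully home on that anode, tab to the black terminal (z of cathode in the frame of cell between 0.0325 and 0.0375 m and horizontal distance between cathode and cell below 0.0045 m and angle between cathode's own z axis and vertical below 0.06 rad and y of cathode_tab in the frame of cell below -0.048 m), for 0.2 s.
At the end, for the whole second after the job is handed in: From bottom to top anode, cathode, anode: undersides 20, 35, 50 mm above the cell origin, each within 2.5 mm, 4.5 mm of the post axis and 0.06 rad of level, at rest; tab ends over 48 mm from the middle towards their terminal (within about 39 degrees of it): anodes red, cathode black (all of step 2 and horizontal distance between each of anode_a, anode_b and cell below 0.0045 m and angle between each of anode_a, anode_b's own z axis and vertical below 0.06 rad and y of each of anode_a_tab, anode_b_tab in the frame of cell above 0.048 m and linear speed of each of anode_a, anode_b, cathode below 0.02 m/s and angular speed of each of anode_a, anode_b, cathode below 0.2 rad/s and ((z of anode_a in the frame of cell between 0.0175 and 0.0225 m and z of anode_b in the frame of cell between 0.0475 and 0.0525 m) or (z of anode_b in the frame of cell between 0.0175 and 0.0225 m and z of anode_a in the frame of cell between 0.0475 and 0.0525 m))); the robot touches nothing.
It fails at once if a bystander is pushed more than 25 mm away (distance of any of spare, sample_1, sample_2, sample_3, wash_bottle, beaker, spanner, brush from where it was at the start of the episode above 0.025 m).
It fails at once if a bottle or the beaker is tipped over (angle between any of sample_1, sample_2, sample_3, wash_bottle, beaker's own z axis and vertical above 0.4 rad).
It fails at once if a plate is forced or dropped on the cell with more than 100 N (contact force between any of anode_a, anode_b, cathode and cell above 100 N).
It also fails if it takes over 72 s, if anything falls off the work surface, if the arm or the gripper's body presses on something with over 40 N, if the wrist force passes 120 N, or if a joint passes its speed limit or range.

## Working session

There is one attempt and no reset: what is moved stays moved. The work goes in short steps, Python scripts to look and compute and a tool call to move; the robot and the scene stay as the last step left them, time stands still between calls to the robot, and variables do not carry over. Pictures are saved under pics/ and viewed, and the job is handed in when it is done.

Besides the shell and the picture viewer there is one more tool, called after "Request:" as name(argument=value, ...), one argument or row to a line, values as JSON. carry_out: Moves the arm, as the interface text tells. Its arguments: {"type":"object","properties":{"targets":{"type":"array"},"squeeze":{"type":"number"}},"required":["targets"]}

```bash
mkdir -p pics; cat > h.py <<'E'
import numpy as np, cv2
from rig import env, get_image
def snap(name,fn):
    d=get_image(name); cv2.imwrite('pics/'+fn+'.png',d['img'][:,:,::-1]); np.savez('pics/'+fn+'.npz',**d); return d
def load(fn): return dict(np.load('pics/'+fn+'.npz'))
def ray(d,u,v,z):
    R,_=cv2.Rodrigues(np.array(d['rvec'],float)); t=np.array(d['tvec'],float).ravel()
    C=-R.T@t; r=R.T@np.array([(u-d['cx'])/d['fx'],(v-d['cy'])/d['fy'],1.])
    return C+r*(z-C[2])/r[2]
def proj(d,P):
    K=np.array([[d['fx'],0,d['cx']],[0,d['fy'],d['cy']],[0,0,1.]])
    return cv2.projectPoints(np.array(P,float).reshape(-1,1,3),np.array(d['rvec'],float),np.array(d['tvec'],float),K,None)[0].reshape(-1,2)
E
python3 - <<'E'
from h import *
for n in('scene','top'):
    d=snap(n,n+'0'); R,_=cv2.Rodrigues(np.array(d['rvec'],float)); print(n,d['fx'],d['fy'],-R.T@np.array(d['tvec']).ravel(),R[2])
o=env.observe(); print({k:np.round(v,3).tolist() for k,v in o.items()}, env.tip_reach)
E
```

```text
scene 596.0228788597059 596.0228788597059 [ 0.99813719 -0.75707253  1.24445878] [-0.34189082  0.51959696 -0.78302596]
top 613.700022584251 613.700022584251 [0.26591153 0.00750822 1.678711  ] [ 0.12827987 -0.00381235 -0.99173068]
{'time_s': 0.1, 'q': [-88.541, 21.838, 74.38, 0.001, 83.858, -12.336], 'qvel': [0.124, -0.071, -0.158, 0.037, -0.038, -0.024], 'joint_efforts': [0.006, -44.922, -23.165, -0.0, 0.004, 0.0], 'position': [0.131, -0.534, 0.253], 'tool_rot': [[-0.971, -0.0, 0.238], [-0.238, 0.001, -0.971], [-0.0, -1.0, -0.001]], 'ft_force': [-0.449, 0.387, -0.192], 'wrist_torque': [-0.014, -0.006, -0.023], 'grip_width': 0.085} 0.022
```

View pics/top0.png

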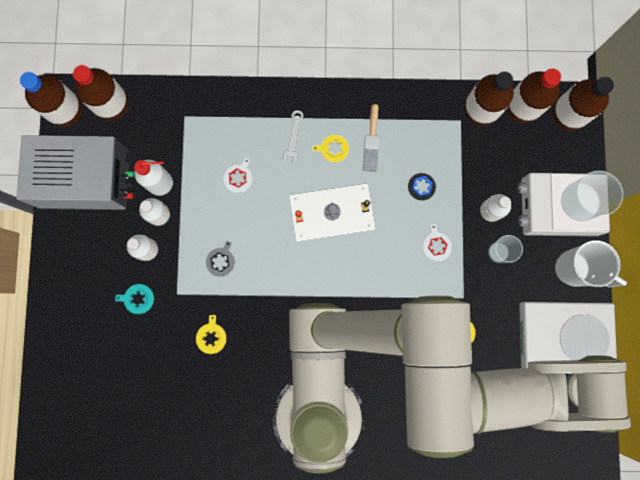

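View pics/scene0.png

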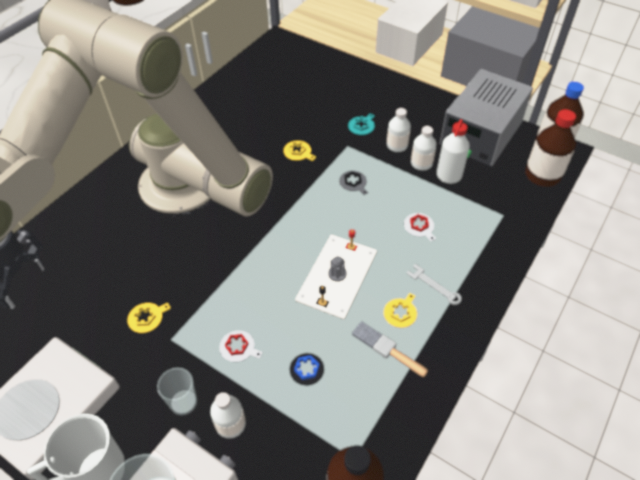

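The top view shows the cell near (332,212), red anodes near (238,178) and (437,246), and the cathode near (220,262). The spare is at (422,186) and the yellow and turquoise look-alikes are elsewhere.

```bash
python3 - <<'E'
from h import *
d=load('top0'); s=load('scene0')
def crop(im,u,v,r=32,k=8): return cv2.resize(im[v-r:v+r,u-r:u+r],None,fx=k*32/r/1,fy=k*32/r,interpolation=cv2.INTER_CUBIC)
def c(im,u,v,r,S=300): return cv2.resize(im[v-r:v+r,u-r:u+r],(S,S),interpolation=cv2.INTER_CUBIC)
a=np.hstack([c(d['img'],238,178,25,266),c(d['img'],437,246,25,266),c(d['img'],220,262,25,266)])
b=np.hstack([c(d['img'],332,212,48,333),c(s['img'],338,268,50,333)])
b=cv2.copyMakeBorder(b,0,0,0,798-b.shape[1],cv2.BORDER_CONSTANT)
cv2.imwrite('pics/c0.png',np.vstack([a,b])[:,:,::-1])
E
```

```text
(no output)
```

View pics/c0.png

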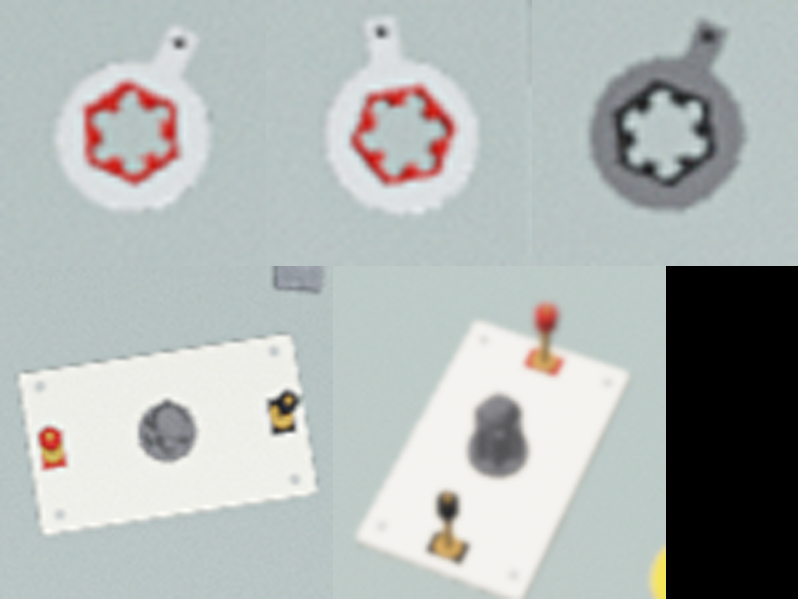

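The crops show clean outlines: red and black collars with six teeth, tabs with a dark hole, and the white base plate with both terminals. The next step is to measure plate centres from the collars (z = 15 mm), tab directions, and the cell from its base plate (z = 14 mm).

```bash
cat >> h.py <<'E'
def bigc(m,near=None):
    cs,_=cv2.findContours(m.astype(np.uint8),cv2.RETR_EXTERNAL,cv2.CHAIN_APPROX_NONE)
    return max(cs,key=cv2.contourArea)
def win(m,u,v,r):
    o=np.zeros_like(m); o[v-r:v+r,u-r:u+r]=m[v-r:v+r,u-r:u+r]; return o
def fillc(c,shape):
    o=np.zeros(shape,np.uint8); cv2.drawContours(o,[c],-1,1,-1); return o
def plate(d,u,v,kind,r=30,zb=0.0):
    im=d['img'].astype(int); R,G,B=im[...,0],im[...,1],im[...,2]
    if kind=='red': col=(R-G>60); disc=(im.min(2)>203)|col
    else: col=(im.max(2)<75); disc=(im.max(2)<160)
    col=win(col,u,v,r); disc=win(disc,u,v,r)
    if kind!='red':
        # keep collar: exclude tab hole
        n,l,st,ce=cv2.connectedComponentsWithStats(col.astype(np.uint8),connectivity=8); col=l==1+st[1:,4].argmax()
    cc=cv2.convexHull(np.argwhere(col)[:,::-1].astype(np.int32)); f=fillc(cc,col.shape)
    ys,xs=np.nonzero(f); c=ray(d,xs.mean(),ys.mean(),zb+.015)
    dc=bigc(disc); fd=fillc(dc,col.shape); ys,xs=np.nonzero(fd)
    P=np.array([ray(d,x,y,zb+.003)[:2] for x,y in zip(xs,ys)])
    px=abs(ray(d,u+1,v,.01)-ray(d,u,v,.01)).max()
    rad=np.linalg.norm(P-c[:2],axis=1)
    ctr=P[rad<.048]; 
    dc_=ctr.mean(0) 
    # robust disc centre: opening removes tab
    op=cv2.morphologyEx(fd,cv2.MORPH_OPEN,cv2.getStructuringElement(cv2.MORPH_ELLIPSE,(15,15)))
    ys,xs=np.nonzero(op); c2=ray(d,xs.mean(),ys.mean(),zb+.003)
    cen=(c[:2]+c2[:2])/2
    t=P[np.linalg.norm(P-cen,axis=1)>.045].mean(0)-cen
    return c[:2],c2[:2],np.degrees(np.arctan2(t[1],t[0])),np.sqrt(f.sum()*px*px/.866*1),np.linalg.norm(P-cen,axis=1).max(),np.sqrt(op.sum()*4/np.pi)*px
E
python3 - <<'E'
from h import *
np.set_printoptions(precision=4,suppress=True)
d=load('top0'); s=load('scene0')
for n,u,v,k in(('A',238,178,'red'),('B',437,246,'red'),('C',220,262,'blk')): print(n,'top',*plate(d,u,v,k))
for n,u,v,k in(('A',419,224,'red'),('B',237,346,'red'),('C',352,181,'blk')):
    try: print(n,'scene',*plate(s,u,v,k))
    except Exception as e: print(n,e)
for nm,dd,u,v in(('top',d,332,212),('scene',s,338,275)):
    im=dd['img'].astype(int); m=win(im.min(2)>218,u,v,58); c=bigc(m)
    h=cv2.convexHull(c); P=np.array([ray(dd,*p,.014)[:2] for p in h[:,0].astype(float)],np.float32)
    rc=cv2.minAreaRect(P*1000); print(nm,'cell',rc); print(cv2.boxPoints(rc))
    for col,mask in(('red',(im[...,0]-im[...,1]>80)),('blk',im.max(2)<60)):
        mm=win(mask,u,v,58); n,l,st,ce=cv2.connectedComponentsWithStats(mm.astype(np.uint8)); print(col,[(ce[i],st[i,4],ray(dd,*ce[i],.075)[:2]) for i in range(1,n) if st[i,4]>4])
E
```

```text
A top [0.6493 0.2356] [0.6496 0.2358] -24.258112780000467 0.04832251547685686 0.06201920945165142 0.07765617959327299
B top [ 0.4661 -0.3172] [ 0.4663 -0.3184] 10.30230965077643 0.04843596681528798 0.060842817440110275 0.07799862716917332
C top [0.4236 0.2925] [0.4154 0.278 ] -54.84146607026704 0.019630771714841594 0.06096954160764064 0.07676043301468834
A scene [0.6487 0.2325] [0.6483 0.2328] -15.48419264931818 0.03753692385951638 0.0593450287476958 0.05800035413487006
B scene [ 0.4651 -0.3209] [ 0.4638 -0.3197] 12.165138037507623 0.03944150071662407 0.061957450683863595 0.06512154099124742
C scene [0.3108 0.3054] [0.4129 0.2769] -16.249678545461176 0.03784833102156063 0.11519087401171559 0.05594668588667961
top cell ((556.5078125, -27.805343627929688), (128.69082641601562, 218.5513153076172), 9.461688041687012)
[[ 475.0742   69.4061]
 [ 511.0014 -146.172 ]
 [ 637.9415 -125.0168]
 [ 602.0142   90.5613]]
red [(array([298.2222, 213.7037]), np.int32(27), array([0.5393, 0.0628])), (array([299.7, 220.6]), np.int32(10), array([0.5209, 0.0586]))]
blk [(array([364.875, 204.   ]), np.int32(8), array([ 0.5679, -0.1137]))]
scene cell ((553.1514282226562, -28.53376007080078), (130.47915649414062, 222.82516479492188), 9.51111125946045)
[[ 470.399    70.5672]
 [ 507.2183 -149.1949]
 [ 635.9039 -127.6347]
 [ 599.0845   92.1274]]
red [(array([351.3125, 232.9375]), np.int32(32), array([0.5395, 0.0604]))]
blk [(array([322., 291.]), np.int32(9), array([ 0.5733, -0.1246]))]h.py:35: RuntimeWarning: Mean of empty slice.
  dc_=ctr.mean(0)
  ret = um.true_divide(
```

```bash
python3 - <<'E'
from h import *
np.set_printoptions(precision=4,suppress=True)
d=load('top0'); s=load('scene0')
for dd,u,v in((d,220,262),(s,352,181)):
    im=dd['img'].astype(int); 
    print(im[v,u],im[v+8,u],im[v,u+12],im[v-30,u-20])
    sat=im.max(2)
    for th in (60,80,95):
        m=win(sat<th,u,v,14); h=cv2.convexHull(np.argwhere(m)[:,::-1].astype(np.int32)); f=fillc(h,m.shape); ys,xs=np.nonzero(f)
        print(th,m.sum(),f.sum(),ray(dd,xs.mean(),ys.mean(),.015)[:2])
    m=win(sat<165,u,v,26); fd=fillc(bigc(m),m.shape); op=cv2.morphologyEx(fd,cv2.MORPH_OPEN,cv2.getStructuringElement(cv2.MORPH_ELLIPSE,(15,15)))
    ys,xs=np.nonzero(op); c=ray(dd,xs.mean(),ys.mean(),.003)[:2]
    ys,xs=np.nonzero(fd); P=np.array([ray(dd,x,y,.003)[:2] for x,y in zip(xs,ys)]); r=np.linalg.norm(P-c,axis=1); t=P[r>.046].mean(0)-c
    print('disc',c,fd.sum(),op.sum(),r.max(),np.degrees(np.arctan2(t[1],t[0])))
# tab holes of anodes
for dd,lst in((d,((238,178),(437,246),(220,262))),(s,((419,224),(237,346),(352,181)))):
    pass
E
```

```text
[185 196 195] [110 120 121] [130 134 137] [184 196 194]
60 31 217 [0.4161 0.2777]
80 70 274 [0.4147 0.2766]
95 96 291 [0.4147 0.2774]
disc [0.4156 0.2779] 694 634 0.060943843279428866 -22.20321590059246
[164 176 173] [118 119 122] [120 121 125] [36 35 37]
60 45 160 [0.4164 0.2728]
80 104 203 [0.4159 0.2722]
95 144 227 [0.4155 0.2722]
disc [0.4133 0.2769] 493 443 0.06246632324926061 -21.33974671394172
```

Request:
carry_out(
  targets=[
    [[0, 85, 54, 0, 0, 0, 7], [0, 168, 108, 0, 0, 0, 14], [0, 251, 162, 0, 0, 0, 21], [0, 334, 215, 0, 0, 0, 27], [0, 334, 215, 0, 0, 0, 27], [0, 334, 215, 0, 0, 0, 27], [0, 334, 215, 0, 0, 0, 27], [0, 334, 215, 0, 0, 0, 27], [0, 334, 215, 0, 0, 0, 27], [0, 334, 215, 0, 0, 0, 27], [0, 334, 215, -40, 0, 0, 27], [0, 334, 215, -80, 0, 0, 27], [0, 334, 215, -120, 0, 0, 27], [0, 334, 215, -150, 0, 0, 27], [0, 334, 215, -170, 0, 0, 27], [0, 334, 215, -180, 0, 0, 27]],
  ],
  squeeze=40,
)

```text
time_s: 1.43
position: [0.4642, -0.3181, 0.0702]
tool_rot: [[-0.757, -0.004, 0.653], [-0.653, 0.004, -0.757], [0.0, -1.0, -0.005]]
ft_force: [0.3, -0.1, 0.1]
grip_width: 0.0855
```

```bash
cat > st.py <<'E'
from h import *
np.set_printoptions(precision=4,suppress=True)
def st():
    o=env.observe(); R=np.array(o['tool_rot']); print('t',round(o['time_s'],2),'p',np.array(o['position'])*1000,'head',round(float(np.degrees(np.arctan2(R[1,2],R[0,2]))),2),'down',R[:,1],'F',np.round(o['ft_force'],2),'T',np.round(o['wrist_torque'],3),'w',round(o['grip_width']*1000,1),'q6',round(o['q'][5],1)); return o
if __name__=='__main__': st()
E
python3 - <<'E'
from st import *
st()
d=snap('top','top1'); s=snap('scene','scene1')
def c(im,u,v,r,S=400): return cv2.resize(im[v-r:v+r,u-r:u+r],(S,S),interpolation=cv2.INTER_CUBIC)
cv2.imwrite('pics/c1.png',np.hstack([c(d['img'],437,246,45),c(s['img'],237,340,45)])[:,:,::-1])
E
```

```text
t 1.43 p [ 464.1782 -318.0925   70.2485] head -49.2 down [-0.0036  0.0038 -1.    ] F [ 0.34 -0.06  0.05] T [-0.01  -0.049  0.035] w 85.5 q6 2.7
```

View pics/c1.png

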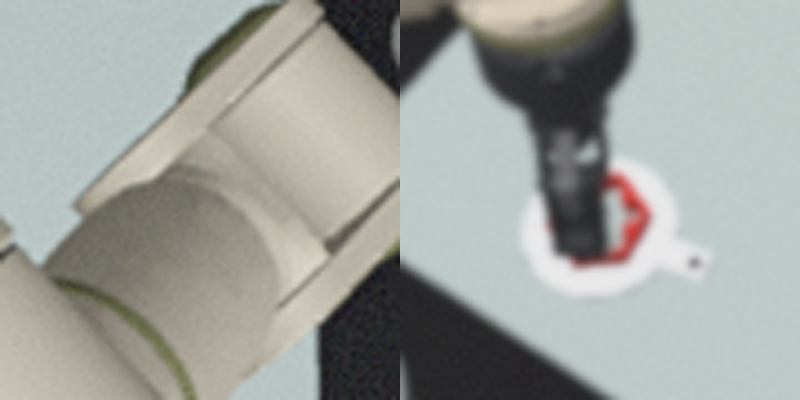

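The gripper hovers over anode B, with the tool in line with the collar in the scene view. I'm lowering to grasp height next.

Request:
carry_out(
  targets=[
    [[0, 1, -1, -15, 0, 0, 0], [0, 1, -1, -30, 0, 0, 0], [0, 1, -1, -40, 0, 0, 0], [0, 1, -1, -44, 0, 0, 0], [0, 1, -1, -44, 0, 0, 0], [0.5, 1, -1, -44, 0, 0, 0], [0.8, 1, -1, -44, 0, 0, 0], [0.8, 1, -1, -44, 0, 0, 0], [0.8, 1, -1, -44, 0, 0, 0], [0.8, 1, -1, -44, 0, 0, 0], [0.8, 1, -1, -44, 0, 0, 0]],
  ],
  squeeze=40,
)

```text
time_s: 2.45
position: [0.4665, -0.3204, 0.0303]
tool_rot: [[-0.757, 0.001, 0.653], [-0.653, -0.001, -0.757], [-0.0, -1.0, 0.002]]
ft_force: [-0.9, 0.1, 4.9]
grip_width: 0.0463
```

```bash
python3 st.py
```

```text
t 2.45 p [ 466.4581 -320.4004   30.3314] head -49.2 down [ 0.0011 -0.0011 -1.    ] F [-0.87  0.09  4.9 ] T [ 0.146  0.2   -0.004] w 46.3 q6 2.7
```

```bash
python3 - <<'E'
from st import *
s=snap('scene','scene2'); st()
def c(im,u,v,r,S=500): return cv2.resize(im[v-r:v+r,u-r:u+r],(S,S),interpolation=cv2.INTER_CUBIC)
cv2.imwrite('pics/c2.png',c(s['img'],237,340,35)[:,:,::-1])
E
```

```text
t 2.5 p [ 466.425  -320.3833   30.3222] head -49.2 down [ 0.001  -0.0011 -1.    ] F [-0.68  0.16  4.93] T [0.101 0.118 0.047] w 46.5 q6 2.7
```

View pics/c2.png

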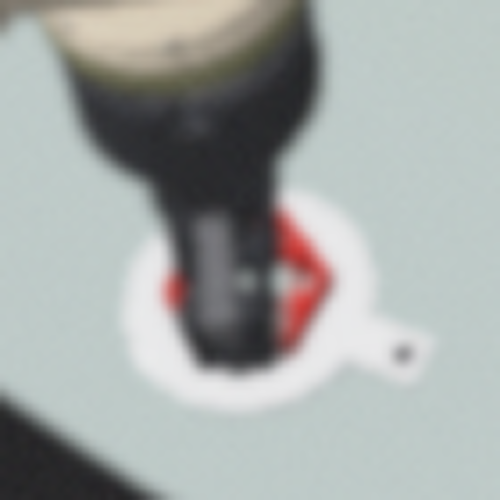

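The gripper has closed on the collar (46 mm opening), with the tips close to the disc. I'll lift and check that the plate comes along level.

Request:
carry_out(
  targets=[
    [[0.8, 0, 0, 2, 0, 0, 0], [0.8, 0, 0, 5, 0, 0, 0], [0.8, 0, 0, 12, 0, 0, 0], [0.8, 0, 0, 30, 0, 0, 0], [0.8, 0, 0, 60, 0, 0, 0], [0.8, 0, 0, 90, 0, 0, 0], [0.8, 0, 0, 110, 0, 0, 0], [0.8, 0, 0, 110, 0, 0, 0], [0.8, 0, 0, 110, 0, 0, 0]],
  ],
)

```text
time_s: 3.25
position: [0.4663, -0.3202, 0.1404]
tool_rot: [[-0.757, 0.002, 0.653], [-0.653, -0.002, -0.757], [-0.0, -1.0, 0.002]]
ft_force: [0.1, 0.3, -1.4]
grip_width: 0.0465
```

```bash
python3 - <<'E'
from st import *
o=st();s=snap('scene','scene3')
uv=proj(s,[o['position']])[0].astype(int); print(uv); u,v=uv
def c(im,u,v,r,S=500): return cv2.resize(im[v-r:v+r,u-r:u+r],(S,S),interpolation=cv2.INTER_CUBIC)
cv2.imwrite('pics/c3.png',c(s['img'],u,v,40)[:,:,::-1])
E
```

```text
t 3.25 p [ 466.3128 -320.2335  140.4261] head -49.2 down [ 0.0016 -0.0016 -1.    ] F [ 0.06  0.31 -1.36] T [-0.015  0.008  0.024] w 46.5 q6 2.7
[229 315]
```

View pics/c3.png

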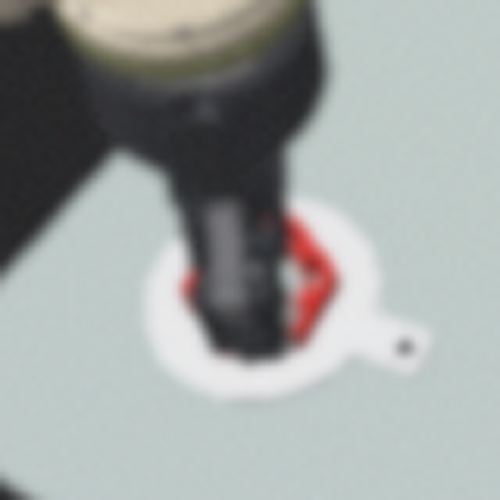

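Request:
carry_out(
  targets=[
    [[0.8, 7, 23, 0, 0, 0, 7], [0.8, 14, 46, 0, 0, 0, 14], [0.8, 21, 69, 0, 0, 0, 21], [0.8, 28, 92, 0, 0, 0, 28], [0.8, 35, 115, 0, 0, 0, 35], [0.8, 42, 138, 0, 0, 0, 42], [0.8, 49, 161, 0, 0, 0, 49], [0.8, 56, 184, 0, 0, 0, 56], [0.8, 63, 207, 0, 0, 0, 63], [0.8, 70, 230, 0, 0, 0, 70], [0.8, 77, 253, 0, 0, 0, 77], [0.8, 83, 276, 0, 0, 0, 83], [0.8, 88.7, 292, 0, 0, 0, 88.7], [0.8, 88.7, 292, 0, 0, 0, 88.7], [0.8, 88.7, 292, 0, 0, 0, 88.7], [0.8, 88.7, 292, 0, 0, 0, 88.7], [0.8, 88.7, 292, 0, 0, 0, 88.7]],
  ],
)

```text
time_s: 4.72
position: [0.5545, -0.029, 0.1388]
tool_rot: [[0.634, -0.001, 0.773], [-0.773, 0.0, 0.634], [-0.001, -1.0, -0.001]]
ft_force: [-0.6, 0.0, -1.3]
grip_width: 0.0468
```

```bash
python3 - <<'E'
from st import *
o=st();s=snap('scene','scene4');d=snap('top','top4')
def c(im,u,v,r,S=400): return cv2.resize(im[v-r:v+r,u-r:u+r],(S,S),interpolation=cv2.INTER_CUBIC)
u,v=proj(s,[o['position']])[0].astype(int); u2,v2=proj(d,[o['position']])[0].astype(int); print(u,v,u2,v2)
cv2.imwrite('pics/c4.png',np.hstack([c(s['img'],u,v+10,50),c(d['img'],u2,v2,50)])[:,:,::-1])
E
```

```text
t 4.72 p [554.4779 -28.9784 138.8134] head 39.35 down [-0.0011  0.0001 -1.    ] F [-0.61  0.01 -1.26] T [-0.042  0.015 -0.017] w 46.8 q6 -54.6
337 243 333 204
```

View pics/c4.png

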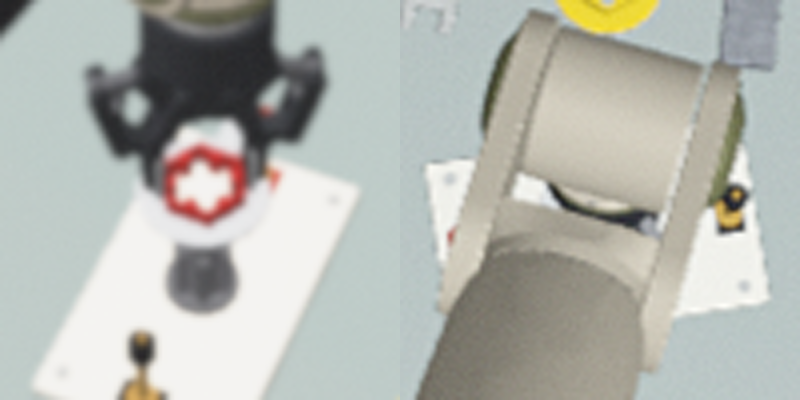

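The scene view shows the plate held level above the post, with the tab toward red. I'll use the same camera to get the collar centre relative to the TCP, which also gives the camera bias here.

```bash
python3 - <<'E'
from st import *
s=load('scene4'); s0=load('scene0'); d0=load('top0')
im=s['img'].astype(int); m=win(im[...,0]-im[...,1]>60,338,250,16); h=cv2.convexHull(np.argwhere(m)[:,::-1].astype(np.int32)); ys,xs=np.nonzero(fillc(h,m.shape)); print(m.sum(),xs.mean(),ys.mean(),len(xs)); print(ray(s,xs.mean(),ys.mean(),.1238))
# post: dark blob on white plate
for dd,u,v in((s0,338,268),(d0,332,212)):
    im=dd['img'].astype(int); m=win(im.max(2)<175,u,v,18); c=bigc(m); x,y,w,hh=cv2.boundingRect(c); print('post',x,y,w,hh)
    for z in(.02,.061,.077): print(z,proj(dd,[[.555,-.0283,z]]))
    (cx,cy),r=cv2.minEnclosingCircle(c); print('enc',cx,cy,r)
E
```

```text
182 337.50314465408803 248.26415094339623 318
[ 0.5557 -0.031   0.1238]
post 329 257 17 24
0.02 [[337.2229 272.5388]]
0.061 [[337.467  262.9357]]
0.077 [[337.5652 259.0723]]
enc 337.5 268.7173767089844 11.813125610351562
post 324 203 16 17
0.02 [[332.1881 211.8977]]
0.061 [[332.5469 209.268 ]]
0.077 [[332.6918 208.2061]]
enc 331.9476623535156 211.31394958496094 8.38038444519043
```

Request:
carry_out(
  targets=[
    [[0.8, 0.3, 0.5, -10, 0, 0, 0], [0.8, 0.3, 0.5, -20, 0, 0, 0], [0.8, 0.3, 0.5, -30, 0, 0, 0], [0.8, 0.3, 0.5, -35, 0, 0, 0], [0.8, 0.3, 0.5, -38, 0, 0, 0], [0.8, 0.3, 0.5, -40, 0, 0, 0], [0.8, 0.3, 0.5, -40, 0, 0, 0], [0.8, 0.3, 0.5, -40, 0, 0, 0]],
  ],
)

```text
time_s: 5.48
position: [0.5553, -0.0276, 0.0995]
tool_rot: [[0.636, 0.0, 0.772], [-0.772, -0.0, 0.636], [0.0, -1.0, 0.0]]
ft_force: [0.3, -0.3, -1.5]
grip_width: 0.0464
```

```bash
python3 st.py
```

```text
t 5.48 p [555.3216 -27.6238  99.5022] head 39.5 down [ 0.0004 -0.0001 -1.    ] F [ 0.32 -0.35 -1.51] T [ 0.022 -0.009  0.074] w 46.4 q6 -54.5
```

Request:
carry_out(
  targets=[
    [[0.8, 0, -0.5, -2, 0, 0, 0], [0.8, 0, -0.5, -4, 0, 0, 0], [0.8, 0, -0.5, -6, 0, 0, 0], [0.8, 0, -0.5, -7, 0, 0, 0], [0.8, 0, -0.5, -7, 0, 0, 0]],
  ],
)

```text
time_s: 5.9
position: [0.555, -0.0281, 0.0921]
tool_rot: [[0.636, -0.0, 0.772], [-0.772, 0.0, 0.636], [-0.0, -1.0, -0.0]]
ft_force: [-0.1, -0.8, 0.1]
grip_width: 0.0464
```

```bash
python3 st.py
```

```text
t 5.9 p [555.0454 -28.0694  92.0708] head 39.5 down [-0.0004  0.0001 -1.    ] F [-0.11 -0.81  0.06] T [-0.011 -0.03  -0.018] w 46.4 q6 -54.6
```

Request:
carry_out(
  targets=[
    [[0.8, 0, 0, -1, 0, 0, 0], [0.8, 0, 0, -1, 0, 0, 0]],
  ],
)

```text
time_s: 6.07
position: [0.5552, -0.0281, 0.0913]
tool_rot: [[0.636, 0.0, 0.772], [-0.772, -0.0, 0.636], [0.0, -1.0, 0.0]]
ft_force: [0.7, -1.1, -0.5]
grip_width: 0.0466
```

```bash
python3 st.py
```

```text
t 6.07 p [555.2014 -28.1254  91.2923] head 39.5 down [ 0.0001 -0.0001 -1.    ] F [ 0.7  -1.14 -0.47] T [-0.    -0.01   0.051] w 46.6 q6 -54.6
```

Request:
carry_out(
  targets=[
    [[0.8, 0, 0, -1, 0, 0, 0], [0.8, 0, 0, -1, 0, 0, 0]],
  ],
)

```text
time_s: 6.23
position: [0.5553, -0.0282, 0.0906]
tool_rot: [[0.636, 0.001, 0.772], [-0.772, -0.0, 0.636], [0.001, -1.0, 0.0]]
ft_force: [-1.1, 0.1, 2.2]
grip_width: 0.0467
```

```bash
python3 st.py
```

```text
t 6.23 p [555.3157 -28.1774  90.5832] head 39.5 down [ 0.0006 -0.0002 -1.    ] F [-1.12  0.11  2.2 ] T [-0.056  0.084  0.002] w 46.7 q6 -54.6
```

Request:
carry_out(
  targets=[
    [[0.8, 0, 0, -0.5, 0, 0, 2], [0.8, 0, 0, -0.7, 0, 0, 5], [0.8, 0, 0, -0.7, 0, 0, 5]],
  ],
)

```text
time_s: 6.48
position: [0.556, -0.0282, 0.0909]
tool_rot: [[0.703, 0.003, 0.711], [-0.711, -0.001, 0.703], [0.003, -1.0, 0.002]]
ft_force: [-0.6, -0.3, 10.3]
grip_width: 0.0465
```

```bash
python3 st.py
```

```text
t 6.48 p [555.9873 -28.2484  90.9453] head 44.66 down [ 0.003  -0.0008 -1.    ] F [-0.58 -0.33 10.31] T [ 0.022  0.116 -0.   ] w 46.5 q6 -59.8
```

Request:
carry_out(
  targets=[
    [[0.8, 0, 0, 0.3, 0, 0, 2.5], [0.8, 0, 0, 0.3, 0, 0, 5], [0.8, 0, 0, 0.3, 0, 0, 5]],
  ],
)

```text
time_s: 6.73
position: [0.5559, -0.0283, 0.0912]
tool_rot: [[0.762, 0.003, 0.648], [-0.648, -0.001, 0.762], [0.003, -1.0, 0.001]]
ft_force: [-0.0, 0.6, 8.6]
grip_width: 0.0464
```

```bash
python3 st.py
```

```text
t 6.73 p [555.9242 -28.2738  91.1789] head 49.63 down [ 0.0028 -0.0007 -1.    ] F [-0.02  0.58  8.6 ] T [0.054 0.072 0.003] w 46.4 q6 -64.7
```

Request:
carry_out(
  targets=[
    [[0.8, 0, 0, 0, 0, 0, 2.5], [0.8, 0, 0, 0, 0, 0, 5], [0.8, 0, 0, 0, 0, 0, 5]],
  ],
)

```text
time_s: 6.98
position: [0.556, -0.0283, 0.0912]
tool_rot: [[0.815, 0.003, 0.579], [-0.579, -0.001, 0.815], [0.003, -1.0, 0.001]]
ft_force: [0.2, 0.1, 10.0]
grip_width: 0.0466
```

```bash
python3 st.py
```

```text
t 6.98 p [555.9577 -28.2937  91.2255] head 54.63 down [ 0.0029 -0.0007 -1.    ] F [ 0.16  0.13 10.  ] T [0.051 0.094 0.016] w 46.6 q6 -69.7
```

Request:
carry_out(
  targets=[
    [[0.8, 0, 0, 0.3, 0, 0, 2.5], [0.8, 0, 0, 0.3, 0, 0, 5], [0.8, 0, 0, 0.3, 0, 0, 5]],
  ],
)

```text
time_s: 7.23
position: [0.5558, -0.0282, 0.0913]
tool_rot: [[0.863, 0.002, 0.506], [-0.506, -0.001, 0.863], [0.002, -1.0, 0.001]]
ft_force: [-0.4, 1.1, 7.0]
grip_width: 0.0465
```

```bash
python3 st.py
```

```text
t 7.23 p [555.8398 -28.2415  91.2852] head 59.63 down [ 0.0025 -0.0006 -1.    ] F [-0.44  1.11  7.01] T [0.113 0.06  0.068] w 46.5 q6 -74.7
```

Request:
carry_out(
  targets=[
    [[0.8, 0, 0, 0, 0, 0, 2.5], [0.8, 0, 0, 0, 0, 0, 5], [0.8, 0, 0, 0, 0, 0, 5]],
  ],
)

```text
time_s: 7.48
position: [0.5559, -0.0282, 0.0913]
tool_rot: [[0.904, 0.003, 0.429], [-0.429, -0.001, 0.904], [0.003, -1.0, 0.001]]
ft_force: [-0.9, 0.3, 7.1]
grip_width: 0.0464
```

```bash
python3 st.py
```

```text
t 7.48 p [555.8564 -28.2493  91.2745] head 64.62 down [ 0.0025 -0.0006 -1.    ] F [-0.95  0.28  7.06] T [0.061 0.048 0.092] w 46.4 q6 -79.7
```

Request:
carry_out(
  targets=[
    [[0.8, 0, 0, 0, 0, 0, 2.5], [0.8, 0, 0, 0, 0, 0, 5], [0.8, 0, 0, 0, 0, 0, 5]],
  ],
)

```text
time_s: 7.73
position: [0.5558, -0.0282, 0.0913]
tool_rot: [[0.937, 0.002, 0.348], [-0.348, -0.001, 0.937], [0.002, -1.0, 0.0]]
ft_force: [-0.5, 1.0, 6.4]
grip_width: 0.0467
```

```bash
python3 st.py
```

```text
t 7.73 p [555.844  -28.2418  91.2725] head 69.62 down [ 0.0025 -0.0005 -1.    ] F [-0.5   1.03  6.4 ] T [0.084 0.082 0.063] w 46.7 q6 -84.7
```

Request:
carry_out(
  targets=[
    [[0.8, 0, 0, 0, 0, 0, 2.5], [0.8, 0, 0, 0, 0, 0, 4], [0.8, 0, 0, 0, 0, 0, 4]],
  ],
)

```text
time_s: 7.98
position: [0.5558, -0.0282, 0.0912]
tool_rot: [[0.959, 0.002, 0.283], [-0.283, -0.0, 0.959], [0.002, -1.0, 0.0]]
ft_force: [-0.8, 0.6, 7.3]
grip_width: 0.0466
```

```bash
python3 st.py
```

```text
t 7.98 p [555.8107 -28.2125  91.2496] head 73.58 down [ 0.0024 -0.0005 -1.    ] F [-0.78  0.63  7.32] T [0.121 0.075 0.033] w 46.6 q6 -88.7
```

No drop up to +34°. I'm lifting slightly, turning back to nominal and sweeping the other way.

Request:
carry_out(
  targets=[
    [[0.8, 0, 0, 3, 0, 0, -5], [0.8, 0, 0, 3, 0, 0, -12], [0.8, 0, 0, 3, 0, 0, -19], [0.8, 0, 0, 3, 0, 0, -26], [0.8, 0, 0, 3, 0, 0, -32], [0.8, 0, 0, 1.5, 0, 0, -32], [0.8, 0, 0, 0, 0, 0, -32], [0.8, 0, 0, 0, 0, 0, -32]],
  ],
)

```text
time_s: 8.65
position: [0.5553, -0.0281, 0.0907]
tool_rot: [[0.665, 0.001, 0.746], [-0.746, -0.0, 0.665], [0.001, -1.0, 0.0]]
ft_force: [-1.7, 0.3, 7.0]
grip_width: 0.0464
```

```bash
python3 st.py
```

```text
t 8.65 p [555.2992 -28.088   90.6659] head 41.71 down [ 0.0007 -0.0001 -1.    ] F [-1.73  0.34  7.01] T [-0.002  0.336 -0.098] w 46.4 q6 -56.8
```

Request:
carry_out(
  targets=[
    [[0.8, 0, 0, 0, 0, 0, -2.5], [0.8, 0, 0, 0, 0, 0, -5], [0.8, 0, 0, 0, 0, 0, -5]],
  ],
)

```text
time_s: 8.9
position: [0.5552, -0.0281, 0.0902]
tool_rot: [[0.596, 0.0, 0.803], [-0.803, -0.0, 0.596], [0.0, -1.0, 0.0]]
ft_force: [-0.6, -0.3, -0.5]
grip_width: 0.0462
```

```bash
python3 st.py
```

```text
t 8.9 p [555.1896 -28.1215  90.2075] head 36.6 down [ 0.0001 -0.0001 -1.    ] F [-0.57 -0.26 -0.49] T [-0.045  0.014  0.009] w 46.2 q6 -51.7
```

Request:
carry_out(
  targets=[
    [[0.8, 0, 0, -0.7, 0, 0, 0], [0.8, 0, 0, -0.7, 0, 0, 0]],
  ],
)

```text
time_s: 9.07
position: [0.5549, -0.0281, 0.0892]
tool_rot: [[0.597, -0.001, 0.802], [-0.802, 0.0, 0.597], [-0.001, -1.0, -0.0]]
ft_force: [-0.3, 0.4, -1.2]
grip_width: 0.0463
```

```bash
python3 st.py
```

```text
t 9.07 p [554.9487 -28.0568  89.1599] head 36.65 down [-0.0007  0.0002 -1.    ] F [-0.27  0.37 -1.16] T [-0.011  0.029  0.008] w 46.3 q6 -51.8
```

It dropped in near heading 36.6. I'm lowering gently while watching force and torque.

Request:
carry_out(
  targets=[
    [[0.8, 0, 0, -1, 0, 0, -1], [0.8, 0, 0, -2, 0, 0, -1], [0.8, 0, 0, -2, 0, 0, -1]],
  ],
)

```text
time_s: 9.32
position: [0.555, -0.0281, 0.0872]
tool_rot: [[0.581, -0.001, 0.814], [-0.814, 0.0, 0.581], [-0.0, -1.0, -0.0]]
ft_force: [-0.2, -0.3, -0.1]
grip_width: 0.0467
```

```bash
python3 st.py
```

```text
t 9.32 p [555.0303 -28.0858  87.2146] head 35.53 down [-0.0005  0.0002 -1.    ] F [-0.17 -0.34 -0.08] T [-0.021 -0.019  0.006] w 46.7 q6 -50.6
```

Request:
carry_out(
  targets=[
    [[0.8, 0, 0, -1.5, 0, 0, 0], [0.8, 0, 0, -3, 0, 0, 0], [0.8, 0, 0, -3, 0, 0, 0]],
  ],
)

```text
time_s: 9.57
position: [0.555, -0.0281, 0.0842]
tool_rot: [[0.581, -0.001, 0.814], [-0.814, 0.0, 0.581], [-0.0, -1.0, -0.0]]
ft_force: [0.6, -0.6, -0.9]
grip_width: 0.0464
```

```bash
python3 st.py
```

```text
t 9.57 p [555.0148 -28.0774  84.1637] head 35.51 down [-0.0005  0.0002 -1.    ] F [ 0.6  -0.6  -0.93] T [-0.009 -0.019 -0.005] w 46.4 q6 -50.6
```

Engaged and sliding freely. Before lowering it the rest of the way I'll probe the play, so the next plates can go in at the centre angle.

Request:
carry_out(
  targets=[
    [[0.8, 0, 0, 0, 0, 0, -2], [0.8, 0, 0, 0, 0, 0, -3], [0.8, 0, 0, 0, 0, 0, -3]],
  ],
)

```text
time_s: 9.82
position: [0.5552, -0.0281, 0.0845]
tool_rot: [[0.537, -0.0, 0.844], [-0.844, -0.0, 0.537], [0.0, -1.0, -0.0]]
ft_force: [0.6, -0.8, -1.0]
grip_width: 0.0464
```

```bash
python3 st.py
```

```text
t 9.82 p [555.1699 -28.1237  84.5143] head 32.47 down [-0. -0. -1.] F [ 0.59 -0.81 -1.04] T [ 0.005  0.021 -0.013] w 46.4 q6 -47.6
```

Request:
carry_out(
  targets=[
    [[0.8, 0, 0, 0, 0, 0, -2], [0.8, 0, 0, 0, 0, 0, -2]],
  ],
)

```text
time_s: 9.98
position: [0.555, -0.0282, 0.0845]
tool_rot: [[0.507, -0.0, 0.862], [-0.862, -0.0, 0.507], [-0.0, -1.0, -0.0]]
ft_force: [-0.4, -1.2, -0.5]
grip_width: 0.0466
```

```bash
python3 st.py
```

```text
t 9.98 p [555.0254 -28.1937  84.512 ] head 30.47 down [-0.0003 -0.0002 -1.    ] F [-0.42 -1.16 -0.46] T [-0.13   0.082  0.059] w 46.6 q6 -45.6
```

Request:
carry_out(
  targets=[
    [[0.8, 0, 0, 0, 0, 0, 3.8], [0.8, 0, 0, -3, 0, 0, 3.8], [0.8, 0, 0, -6, 0, 0, 3.8], [0.8, 0, 0, -9, 0, 0, 3.8], [0.8, 0, 0, -12, 0, 0, 3.8], [0.8, 0, 0, -12, 0, 0, 3.8]],
  ],
)

```text
time_s: 10.48
position: [0.5548, -0.028, 0.0717]
tool_rot: [[0.563, -0.001, 0.826], [-0.826, 0.0, 0.563], [-0.001, -1.0, -0.001]]
ft_force: [-0.4, -0.3, 0.0]
grip_width: 0.0466
```

```bash
python3 st.py
```

```text
t 10.48 p [554.8247 -28.0426  71.7169] head 34.27 down [-0.0013  0.0004 -1.    ] F [-0.37 -0.3   0.02] T [ 0.017  0.018 -0.018] w 46.6 q6 -49.4
```

Request:
carry_out(
  targets=[
    [[0.8, 0, 0, -4, 0, 0, 0], [0.8, 0, 0, -8, 0, 0, 0], [0.8, 0, 0, -12, 0, 0, 0], [0.8, 0, 0, -16, 0, 0, 0], [0.8, 0, 0, -19, 0, 0, 0], [0.8, 0, 0, -20, 0, 0, 0], [0.8, 0, 0, -20, 0, 0, 0]],
  ],
)

```text
time_s: 11.07
position: [0.5551, -0.0281, 0.0522]
tool_rot: [[0.563, -0.001, 0.826], [-0.826, 0.0, 0.563], [-0.0, -1.0, -0.0]]
ft_force: [0.6, 0.1, -1.1]
grip_width: 0.0467
```

```bash
python3 st.py
```

```text
t 11.07 p [555.0728 -28.0866  52.1813] head 34.3 down [-0.0005  0.0001 -1.    ] F [ 0.64  0.08 -1.12] T [-0.036 -0.065 -0.025] w 46.7 q6 -49.4
```

Request:
carry_out(
  targets=[
    [[0.8, 0, 0, -0.7, 0, 0, 0], [0.8, 0, 0, -1.3, 0, 0, 0], [0.8, 0, 0, -1.3, 0, 0, 0]],
  ],
)

```text
time_s: 11.32
position: [0.5552, -0.0281, 0.0513]
tool_rot: [[0.563, 0.0, 0.826], [-0.826, -0.0, 0.563], [0.0, -1.0, 0.0]]
ft_force: [0.3, 0.6, -0.9]
grip_width: 0.0465
```

```bash
python3 st.py
```

```text
t 11.32 p [555.1836 -28.1132  51.2746] head 34.3 down [ 0.0001 -0.     -1.    ] F [ 0.33  0.61 -0.93] T [ 0.021 -0.037  0.039] w 46.5 q6 -49.4
```

Request:
carry_out(
  targets=[
    [[0.8, 0, 0, -0.5, 0, 0, 0], [0.8, 0, 0, -1, 0, 0, 0], [0.8, 0, 0, -1, 0, 0, 0]],
  ],
)

```text
time_s: 11.57
position: [0.5552, -0.0281, 0.0504]
tool_rot: [[0.563, 0.0, 0.826], [-0.826, -0.0, 0.563], [0.0, -1.0, 0.0]]
ft_force: [0.4, -0.4, 1.1]
grip_width: 0.0464
```

```bash
python3 st.py
```

```text
t 11.57 p [555.2315 -28.1229  50.3867] head 34.3 down [ 0.0003 -0.0001 -1.    ] F [ 0.4  -0.36  1.06] T [0.019 0.059 0.029] w 46.4 q6 -49.4
```

Seat contact at TCP z = 50.4, as expected (20 + 30). One small push, then release and rise.

Request:
carry_out(
  targets=[
    [[0.8, 0, 0, -0.4, 0, 0, 0], [0.8, 0, 0, -0.4, 0, 0, 0], [0.4, 0, 0, 0, 0, 0, 0], [0, 0, 0, 0, 0, 0, 0], [0, 0, 0, 0, 0, 0, 0], [0, 0, 0, 0, 0, 0, 0], [0, 0, 0, 15, 0, 0, 0], [0, 0, 0, 45, 0, 0, 0], [0, 0, 0, 80, 0, 0, 0], [0, 0, 0, 110, 0, 0, 0], [0, 0, 0, 110, 0, 0, 0]],
  ],
)

```text
time_s: 12.48
position: [0.5573, -0.0286, 0.166]
tool_rot: [[0.564, 0.01, 0.826], [-0.826, -0.003, 0.564], [0.008, -1.0, 0.007]]
ft_force: [1.2, 0.2, 0.4]
grip_width: 0.0855
```

```bash
python3 - <<'E'
from st import *
o=st();s=snap('scene','scene5')
def c(im,u,v,r,S=500): return cv2.resize(im[v-r:v+r,u-r:u+r],(S,S),interpolation=cv2.INTER_CUBIC)
cv2.imwrite('pics/c5.png',c(s['img'],338,268,50)[:,:,::-1])
E
```

```text
t 12.48 p [557.2912 -28.5567 165.9593] head 34.31 down [ 0.01   -0.0027 -0.9999] F [1.24 0.21 0.39] T [-0.079 -0.02  -0.005] w 85.5 q6 -49.4
```

View pics/c5.png

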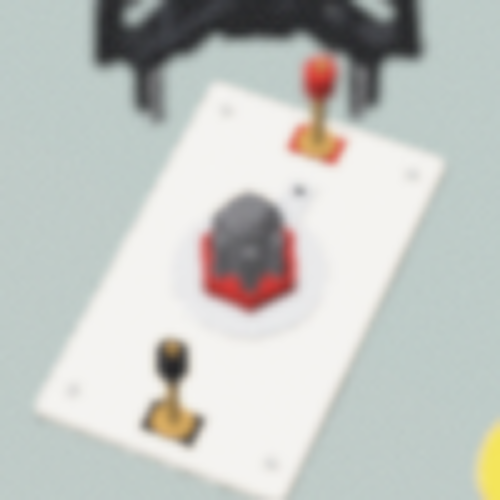

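The anode sits flat at the bottom with its tab beside the red terminal. Cathode next.

Request:
carry_out(
  targets=[
    [[0, -10, 20, 0, 0, 0, 2], [0, -26, 56, 0, 0, 0, 3.8], [0, -42, 92, 0, 0, 0, 3.8], [0, -59, 128, 0, 0, 0, 3.8], [0, -75, 164, 0, 0, 0, 3.8], [0, -92, 200, 0, 0, 0, 3.8], [0, -108, 236, 0, 0, 0, 3.8], [0, -124, 272, 0, 0, 0, 3.8], [0, -140, 304, 0, 0, 0, 3.8], [0, -140, 304, -30, 0, 0, 3.8], [0, -140, 304, -60, 0, 0, 3.8], [0, -140, 304, -85, 0, 0, 3.8], [0, -140, 304, -95, 0, 0, 3.8], [0, -140, 304, -95, 0, 0, 3.8], [0, -140, 304, -95, 0, 0, 3.8]],
  ],
)

```text
time_s: 13.78
position: [0.4148, 0.2757, 0.0645]
tool_rot: [[0.617, -0.002, 0.787], [-0.787, -0.001, 0.617], [-0.001, -1.0, -0.002]]
ft_force: [0.3, 0.0, 0.2]
grip_width: 0.0853
```

```bash
python3 - <<'E'
from st import *
o=st();s=snap('scene','scene6')
def c(im,u,v,r,S=500): return cv2.resize(im[v-r:v+r,u-r:u+r],(S,S),interpolation=cv2.INTER_CUBIC)
cv2.imwrite('pics/c6.png',c(s['img'],352,175,40)[:,:,::-1])
E
```

```text
t 13.78 p [414.7649 275.7058  64.4526] head 38.09 down [-0.0021 -0.0008 -1.    ] F [0.29 0.   0.19] T [-0.015 -0.008  0.065] w 85.3 q6 -18.1
```

View pics/c6.png

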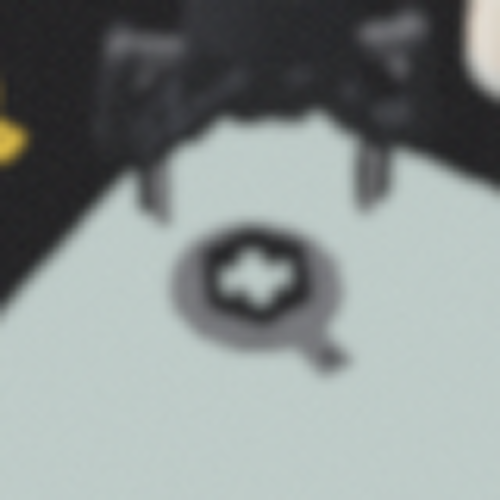

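The fingers straddle the cathode, with its flats facing the jaws.

Request:
carry_out(
  targets=[
    [[0, 0, 0.5, -12, 0, 0, 0], [0, 0, 0.5, -24, 0, 0, 0], [0, 0, 0.5, -31, 0, 0, 0], [0, 0, 0.5, -33.5, 0, 0, 0], [0, 0, 0.5, -33.5, 0, 0, 0], [0.5, 0, 0.5, -33.5, 0, 0, 0], [0.8, 0, 0.5, -33.5, 0, 0, 0], [0.8, 0, 0.5, -33.5, 0, 0, 0], [0.8, 0, 0.5, -33.5, 0, 0, 0], [0.8, 0, 0.5, -33.5, 0, 0, 0], [0.8, 0, 0.5, -33.5, 0, 0, 0]],
  ],
)

```text
time_s: 14.75
position: [0.4153, 0.2765, 0.0326]
tool_rot: [[0.617, 0.001, 0.787], [-0.787, 0.0, 0.617], [0.0, -1.0, 0.001]]
ft_force: [-1.6, -0.2, 6.1]
grip_width: 0.0464
```

```bash
python3 - <<'E'
from st import *
o=st();s=snap('scene','scene7')
def c(im,u,v,r,S=500): return cv2.resize(im[v-r:v+r,u-r:u+r],(S,S),interpolation=cv2.INTER_CUBIC)
cv2.imwrite('pics/c7.png',c(s['img'],352,175,40)[:,:,::-1])
E
```

```text
t 14.75 p [415.3372 276.4784  32.5573] head 38.1 down [ 0.001   0.0003 -1.    ] F [-1.57 -0.25  6.11] T [-0.11   0.261  0.009] w 46.4 q6 -18.1
```

View pics/c7.png

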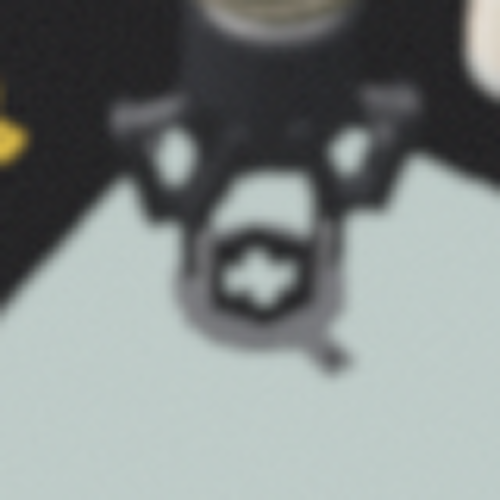

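Request:
carry_out(
  targets=[
    [[0.8, 0, 0, 2, 0, 0, 0], [0.8, 0, 0, 5, 0, 0, 0], [0.8, 0, 0, 12, 0, 0, 0], [0.8, 0, 0, 30, 0, 0, 0], [0.8, 0, 0, 60, 0, 0, 0], [0.8, 0, 0, 90, 0, 0, 0], [0.8, 0, 0, 112, 0, 0, 0], [0.8, 0, 0, 112, 0, 0, 0], [0.8, 0, 0, 112, 0, 0, 0]],
  ],
)

```text
time_s: 15.55
position: [0.4153, 0.2765, 0.1447]
tool_rot: [[0.617, 0.002, 0.787], [-0.787, 0.001, 0.617], [0.001, -1.0, 0.002]]
ft_force: [0.6, -0.0, -1.2]
grip_width: 0.046
```

```bash
python3 - <<'E'
from st import *
o=st();s=snap('scene','scene8')
def c(im,u,v,r,S=500): return cv2.resize(im[v-r:v+r,u-r:u+r],(S,S),interpolation=cv2.INTER_CUBIC)
u,v=proj(s,[o['position']])[0].astype(int)
cv2.imwrite('pics/c8.png',c(s['img'],u,v+10,40)[:,:,::-1])
E
```

```text
t 15.55 p [415.3038 276.4703 144.737 ] head 38.1 down [ 0.0022  0.0008 -1.    ] F [ 0.59 -0.05 -1.18] T [-0.047  0.058 -0.005] w 46.0 q6 -18.1
```

View pics/c8.png

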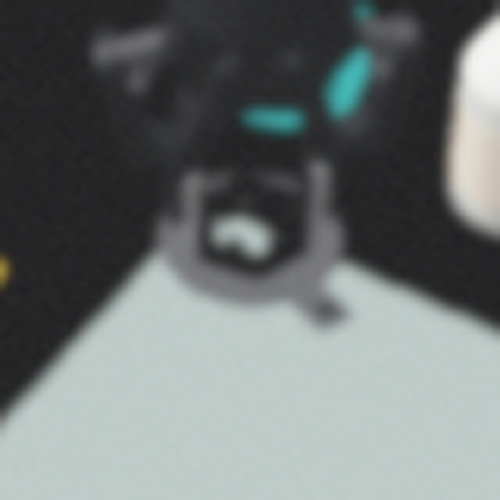

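Held level. Carrying it to the post now.

Request:
carry_out(
  targets=[
    [[0.8, 14, -30, 0, 0, 0, -6.5], [0.8, 28, -61, 0, 0, 0, -13], [0.8, 42, -91, 0, 0, 0, -19.5], [0.8, 56, -122, 0, 0, 0, -26], [0.8, 70, -152, 0, 0, 0, -32], [0.8, 84, -183, 0, 0, 0, -38.5], [0.8, 98, -213, 0, 0, 0, -45], [0.8, 112, -244, 0, 0, 0, -51], [0.8, 126, -274, 0, 0, 0, -57.5], [0.8, 139.9, -304.6, 0, 0, 0, -63.8], [0.8, 139.9, -304.6, 0, 0, 0, -63.8], [0.8, 139.9, -304.6, 0, 0, 0, -63.8], [0.8, 139.9, -304.6, 0, 0, 0, -63.8], [0.8, 139.9, -304.6, -10, 0, 0, -63.8], [0.8, 139.9, -304.6, -20, 0, 0, -63.8], [0.8, 139.9, -304.6, -25, 0, 0, -63.8], [0.8, 139.9, -304.6, -25, 0, 0, -63.8]],
  ],
)

```text
time_s: 17.02
position: [0.5541, -0.0274, 0.1169]
tool_rot: [[-0.433, -0.003, 0.902], [-0.902, 0.001, -0.433], [0.001, -1.0, -0.003]]
ft_force: [-0.2, 0.4, -1.4]
grip_width: 0.0464
```

```bash
python3 - <<'E'
from st import *
o=st();s=snap('scene','scene9')
def c(im,u,v,r,S=500): return cv2.resize(im[v-r:v+r,u-r:u+r],(S,S),interpolation=cv2.INTER_CUBIC)
u,v=proj(s,[o['position']])[0].astype(int)
cv2.imwrite('pics/c9.png',c(s['img'],u,v+10,40)[:,:,::-1])
E
```

```text
t 17.02 p [554.0923 -27.3643 116.898 ] head -25.64 down [-0.0034  0.0009 -1.    ] F [-0.17  0.38 -1.39] T [-0.033 -0.013 -0.025] w 46.4 q6 10.6
```

View pics/c9.png

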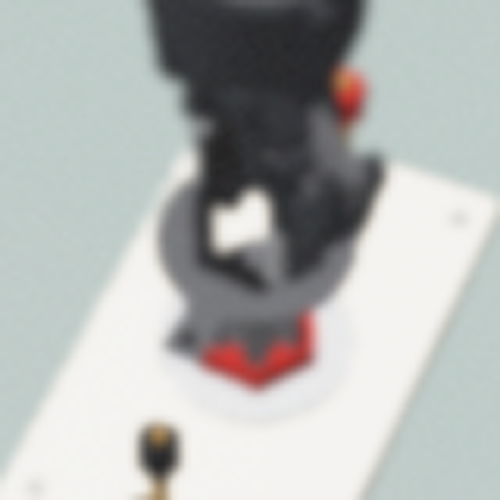

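Over the post, with the tab toward black. Lowering onto the pilot.

Request:
carry_out(
  targets=[
    [[0.8, 0.2, -0.2, -8, 0, 0, 0], [0.8, 0.2, -0.2, -14, 0, 0, 0], [0.8, 0.2, -0.2, -18, 0, 0, 0], [0.8, 0.2, -0.2, -19, 0, 0, 0], [0.8, 0.2, -0.2, -19, 0, 0, 0]],
  ],
)

```text
time_s: 17.48
position: [0.5551, -0.0284, 0.0993]
tool_rot: [[-0.434, -0.001, 0.901], [-0.901, 0.0, -0.434], [0.0, -1.0, -0.001]]
ft_force: [0.9, 0.3, -0.7]
grip_width: 0.0466
```

```bash
python3 st.py
```

```text
t 17.48 p [555.1396 -28.4162  99.325 ] head -25.7 down [-0.0006  0.0002 -1.    ] F [ 0.95  0.33 -0.72] T [-0.016 -0.056 -0.023] w 46.6 q6 10.6
```

Request:
carry_out(
  targets=[
    [[0.8, 0, 0, -1.5, 0, 0, 0], [0.8, 0, 0, -3, 0, 0, 0], [0.8, 0, 0, -3, 0, 0, 0]],
  ],
)

```text
time_s: 17.73
position: [0.5552, -0.0284, 0.0966]
tool_rot: [[-0.434, -0.0, 0.901], [-0.901, 0.0, -0.434], [0.0, -1.0, -0.0]]
ft_force: [0.2, 0.1, -1.0]
grip_width: 0.0466
```

```bash
python3 st.py
```

```text
t 17.73 p [555.2036 -28.4339  96.595 ] head -25.7 down [-0.0001  0.     -1.    ] F [ 0.2   0.15 -1.  ] T [0.059 0.026 0.049] w 46.6 q6 10.6
```

Request:
carry_out(
  targets=[
    [[0.8, 0, 0, -1, 0, 0, 0], [0.8, 0, 0, -2, 0, 0, 0], [0.8, 0, 0, -2, 0, 0, 0]],
  ],
)

```text
time_s: 17.98
position: [0.5552, -0.0284, 0.0946]
tool_rot: [[-0.434, -0.0, 0.901], [-0.901, 0.0, -0.434], [0.0, -1.0, -0.0]]
ft_force: [1.3, 0.3, -2.5]
grip_width: 0.0458
```

```bash
python3 st.py
```

```text
t 17.98 p [555.2161 -28.3966  94.5789] head -25.7 down [-0.0002  0.0001 -1.    ] F [ 1.25  0.32 -2.51] T [ 0.002 -0.024  0.06 ] w 45.8 q6 10.6
```

Request:
carry_out(
  targets=[
    [[0.8, 0, 0, -0.7, 0, 0, 0], [0.8, 0, 0, -1.3, 0, 0, 0], [0.8, 0, 0, -1.3, 0, 0, 0]],
  ],
)

```text
time_s: 18.23
position: [0.5552, -0.0284, 0.0933]
tool_rot: [[-0.434, -0.0, 0.901], [-0.901, 0.0, -0.434], [0.0, -1.0, -0.0]]
ft_force: [-0.2, 0.2, -2.1]
grip_width: 0.0464
```

```bash
python3 st.py
```

```text
t 18.23 p [555.2234 -28.3996  93.3277] head -25.7 down [-0.0001  0.     -1.    ] F [-0.2   0.23 -2.08] T [-0.031 -0.034  0.075] w 46.4 q6 10.6
```

Request:
carry_out(
  targets=[
    [[0.8, 0, 0, -0.7, 0, 0, 0], [0.8, 0, 0, -1.4, 0, 0, 0], [0.8, 0, 0, -1.4, 0, 0, 0]],
  ],
)

```text
time_s: 18.48
position: [0.5552, -0.0284, 0.0919]
tool_rot: [[-0.434, -0.0, 0.901], [-0.901, 0.0, -0.434], [0.0, -1.0, -0.0]]
ft_force: [-0.5, 0.0, -1.1]
grip_width: 0.0461
```

```bash
python3 st.py
```

```text
t 18.48 p [555.2049 -28.4063  91.8941] head -25.7 down [-0.0002  0.     -1.    ] F [-0.48  0.03 -1.05] T [-0.041  0.001 -0.006] w 46.1 q6 10.6
```

Request:
carry_out(
  targets=[
    [[0.8, 0, 0, -0.7, 0, 0, 0], [0.8, 0, 0, -0.7, 0, 0, 0]],
  ],
)

```text
time_s: 18.65
position: [0.5552, -0.0284, 0.0912]
tool_rot: [[-0.434, -0.0, 0.901], [-0.901, 0.0, -0.434], [0.0, -1.0, -0.0]]
ft_force: [0.4, -0.1, -1.0]
grip_width: 0.0465
```

```bash
python3 st.py
```

```text
t 18.65 p [555.2336 -28.3933  91.2252] head -25.7 down [-0.0001  0.     -1.    ] F [ 0.36 -0.07 -1.03] T [ 0.004  0.016 -0.023] w 46.5 q6 10.6
```

Request:
carry_out(
  targets=[
    [[0.8, 0, 0, -0.8, 0, 0, 0], [0.8, 0, 0, -1.6, 0, 0, 0], [0.8, 0, 0, -2, 0, 0, 0], [0.8, 0, 0, -2, 0, 0, 0]],
  ],
)

```text
time_s: 18.98
position: [0.5552, -0.0284, 0.0892]
tool_rot: [[-0.434, -0.0, 0.901], [-0.901, 0.0, -0.434], [0.0, -1.0, -0.0]]
ft_force: [0.5, -0.3, -1.4]
grip_width: 0.0462
```

```bash
python3 st.py
```

```text
t 18.98 p [555.2102 -28.388   89.1937] head -25.7 down [-0.0002  0.0001 -1.    ] F [ 0.47 -0.29 -1.4 ] T [ 0.009 -0.036  0.015] w 46.2 q6 10.6
```

Request:
carry_out(
  targets=[
    [[0.8, 0, 0, -1, 0, 0, 0], [0.8, 0, 0, -2, 0, 0, 0], [0.8, 0, 0, -3, 0, 0, 0], [0.8, 0, 0, -3, 0, 0, 0]],
  ],
)

```text
time_s: 19.32
position: [0.5552, -0.0284, 0.0861]
tool_rot: [[-0.434, -0.0, 0.901], [-0.901, 0.0, -0.434], [0.0, -1.0, -0.0]]
ft_force: [0.1, 0.1, -1.8]
grip_width: 0.0461
```

```bash
python3 st.py
```

```text
t 19.32 p [555.1571 -28.4014  86.095 ] head -25.7 down [-0.0004  0.0001 -1.    ] F [ 0.09  0.15 -1.82] T [ 0.048  0.01  -0.049] w 46.1 q6 10.6
```

It is in the splines with no resistance. Down toward the lower collar.

Request:
carry_out(
  targets=[
    [[0.8, 0, 0, -3, 0, 0, 0], [0.8, 0, 0, -6, 0, 0, 0], [0.8, 0, 0, -9, 0, 0, 0], [0.8, 0, 0, -12, 0, 0, 0], [0.8, 0, 0, -14, 0, 0, 0], [0.8, 0, 0, -15.5, 0, 0, 0], [0.8, 0, 0, -15.5, 0, 0, 0]],
  ],
)

```text
time_s: 19.9
position: [0.5551, -0.0284, 0.0705]
tool_rot: [[-0.434, -0.001, 0.901], [-0.901, 0.0, -0.434], [0.0, -1.0, -0.001]]
ft_force: [-0.5, -0.8, -0.9]
grip_width: 0.0463
```

```bash
python3 st.py
```

```text
t 19.9 p [555.1379 -28.3962  70.4555] head -25.7 down [-0.0006  0.0002 -1.    ] F [-0.49 -0.83 -0.91] T [-0.004  0.054  0.038] w 46.3 q6 10.6
```

Request:
carry_out(
  targets=[
    [[0.8, 0, 0, -0.7, 0, 0, 0], [0.8, 0, 0, -1.4, 0, 0, 0], [0.8, 0, 0, -1.4, 0, 0, 0]],
  ],
)

```text
time_s: 20.15
position: [0.5553, -0.0284, 0.0694]
tool_rot: [[-0.434, -0.0, 0.901], [-0.901, 0.0, -0.434], [-0.0, -1.0, -0.0]]
ft_force: [0.6, -0.1, -1.6]
grip_width: 0.0462
```

```bash
python3 st.py
```

```text
t 20.15 p [555.2511 -28.4267  69.384 ] head -25.7 down [-0.  0. -1.] F [ 0.6  -0.07 -1.57] T [ 0.038 -0.018  0.006] w 46.2 q6 10.6
```

Request:
carry_out(
  targets=[
    [[0.8, 0, 0, -0.7, 0, 0, 0], [0.8, 0, 0, -1, 0, 0, 0], [0.8, 0, 0, -1, 0, 0, 0]],
  ],
)

```text
time_s: 20.4
position: [0.5553, -0.0284, 0.0684]
tool_rot: [[-0.434, 0.0, 0.901], [-0.901, 0.0, -0.434], [-0.0, -1.0, 0.0]]
ft_force: [-0.3, 0.2, -1.2]
grip_width: 0.0464
```

```bash
python3 st.py
```

```text
t 20.4 p [555.2549 -28.4178  68.3969] head -25.71 down [ 0.  0. -1.] F [-0.26  0.19 -1.2 ] T [-0.053  0.019 -0.05 ] w 46.4 q6 10.6
```

Request:
carry_out(
  targets=[
    [[0.8, 0, 0, -0.6, 0, 0, 0], [0.8, 0, 0, -1, 0, 0, 0], [0.8, 0, 0, -1, 0, 0, 0]],
  ],
)

```text
time_s: 20.65
position: [0.5553, -0.0284, 0.0676]
tool_rot: [[-0.434, 0.0, 0.901], [-0.901, -0.0, -0.434], [-0.0, -1.0, 0.0]]
ft_force: [-1.2, 0.0, 2.0]
grip_width: 0.0464
```

```bash
python3 st.py
```

```text
t 20.65 p [555.3125 -28.4007  67.624 ] head -25.7 down [ 0.0003 -0.0001 -1.    ] F [-1.21  0.    2.01] T [ 0.051  0.135 -0.007] w 46.4 q6 10.6
```

Request:
carry_out(
  targets=[
    [[0.8, 0, 0, -0.6, 0, 0, 0], [0.8, 0, 0, -0.8, 0, 0, 0], [0.8, 0, 0, -0.8, 0, 0, 0]],
  ],
)

```text
time_s: 20.9
position: [0.5553, -0.0284, 0.0675]
tool_rot: [[-0.434, 0.001, 0.901], [-0.901, -0.0, -0.434], [-0.0, -1.0, 0.001]]
ft_force: [-2.9, 0.5, 8.4]
grip_width: 0.0459
```

```bash
python3 st.py
```

```text
t 20.9 p [555.3431 -28.4247  67.5443] head -25.7 down [ 0.0008 -0.0003 -1.    ] F [-2.87  0.51  8.42] T [ 0.156  0.511 -0.044] w 45.9 q6 10.6
```

Contact at TCP z = 67.5, which equals 35 + 32.5, so the cathode is home. Release and rise.

Request:
carry_out(
  targets=[
    [[0.8, 0, 0, 0.6, 0, 0, 0], [0.4, 0, 0, 0.6, 0, 0, 0], [0, 0, 0, 0.6, 0, 0, 0], [0, 0, 0, 0.6, 0, 0, 0], [0, 0, 0, 0.6, 0, 0, 0], [0, 0, 0, 15, 0, 0, 0], [0, 0, 0, 45, 0, 0, 0], [0, 0, 0, 75, 0, 0, 0], [0, 0, 0, 100, 0, 0, 0], [0, 0, 0, 100, 0, 0, 0]],
  ],
)

```text
time_s: 21.73
position: [0.5571, -0.0288, 0.1715]
tool_rot: [[-0.434, 0.009, 0.901], [-0.901, -0.002, -0.434], [-0.002, -1.0, 0.009]]
ft_force: [0.4, -0.2, -0.6]
grip_width: 0.0852
```

```bash
python3 - <<'E'
from st import *
o=st();s=snap('scene','scene10')
def c(im,u,v,r,S=500): return cv2.resize(im[v-r:v+r,u-r:u+r],(S,S),interpolation=cv2.INTER_CUBIC)
cv2.imwrite('pics/c10.png',c(s['img'],338,268,50)[:,:,::-1])
E
```

```text
t 21.73 p [557.1006 -28.7963 171.4856] head -25.69 down [ 0.0086 -0.0023 -1.    ] F [ 0.4  -0.21 -0.58] T [-0.013 -0.01  -0.014] w 85.2 q6 10.6
```

View pics/c10.png

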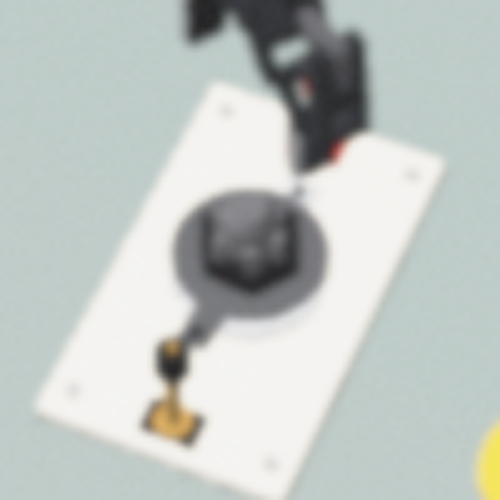

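The cathode is flat on the anode, tab beside the black terminal. I'm refining anode A's tab angle from the first pictures.

```bash
python3 - <<'E'
from st import *
for n,u,v,b in(('top0',238,178,-1),('scene0',419,224,-1),('top0',437,246,11),('scene0',237,346,11)):
    d=load(n); im=d['img'].astype(int); 
    col=win(im[...,0]-im[...,1]>60,u,v,30); h=cv2.convexHull(np.argwhere(col)[:,::-1].astype(np.int32)); ys,xs=np.nonzero(fillc(h,col.shape)); c=ray(d,xs.mean(),ys.mean(),.015)[:2]
    # hole: darkest pixels 47-60mm from centre within tab
    best=[]
    for y in range(v-28,v+28):
        for x in range(u-28,u+28):
            p=ray(d,x,y,.003)[:2]-c; r=np.hypot(*p)
            if .046<r<.060: best.append((im[y,x].sum(),np.degrees(np.arctan2(p[1],p[0])),r))
    best.sort(); w=[(x[1],x[2]) for x in best[:3]]; 
    br=[x for x in best if min(0,0)==0 and x[0]>640]; print(n,c,w,'tab bright',np.mean([x[1] for x in br]),len(br))
E
```

```text
top0 [0.6493 0.2356] [(np.float64(-23.540242049027054), np.float64(0.05418349847675423)), (np.float64(-22.309428799523257), np.float64(0.05679255970059301)), (np.float64(-26.17514862377445), np.float64(0.0553947602601618))] tab bright -23.511996999087284 12
scene0 [0.6487 0.2325] [(np.float64(-21.178356862562893), np.float64(0.054138658745192324)), (np.float64(-18.661769618621044), np.float64(0.051665605151649946)), (np.float64(-23.520081002578817), np.float64(0.0526394000255744))] tab bright -25.291519619394627 8
top0 [ 0.4661 -0.3172] [(np.float64(10.162915401164696), np.float64(0.05418965968136571)), (np.float64(9.637376907012683), np.float64(0.05693700118222335)), (np.float64(7.25605316178189), np.float64(0.0538079060585981))] tab bright 8.533840541143226 12
scene0 [ 0.4651 -0.3209] [(np.float64(11.887791189165192), np.float64(0.05492156451845684)), (np.float64(14.329264863780224), np.float64(0.05388339386923473)), (np.float64(10.982368419713339), np.float64(0.05278849194639957))] tab bright 13.433420760632945 26
```

Request:
carry_out(
  targets=[
    [[0, 10, 29, 0, 0, 0, -6.5], [0, 20, 58, 0, 0, 0, -13], [0, 31, 87, 0, 0, 0, -19.5], [0, 42, 117, 0, 0, 0, -26], [0, 52, 146, 0, 0, 0, -32.5], [0, 63, 175, 0, 0, 0, -39], [0, 73, 205, 0, 0, 0, -45.5], [0, 84, 234, 0, 0, 0, -52], [0, 94, 263, 0, 0, 0, -58.3], [0, 94, 263, -20, 0, 0, -58.3], [0, 94, 263, -50, 0, 0, -58.3], [0, 94, 263, -80, 0, 0, -58.3], [0, 94, 263, -100, 0, 0, -58.3], [0, 94, 263, -105, 0, 0, -58.3], [0, 94, 263, -105, 0, 0, -58.3], [0, 94, 263, -105, 0, 0, -58.3]],
  ],
)

```text
time_s: 23.12
position: [0.6496, 0.2346, 0.0621]
tool_rot: [[-0.995, 0.001, 0.104], [-0.104, 0.0, -0.995], [-0.001, -1.0, -0.0]]
ft_force: [0.2, -0.2, 0.6]
grip_width: 0.0858
```

```bash
python3 - <<'E'
from st import *
o=st();s=snap('scene','scene11')
def c(im,u,v,r,S=500): return cv2.resize(im[v-r:v+r,u-r:u+r],(S,S),interpolation=cv2.INTER_CUBIC)
cv2.imwrite('pics/c11.png',c(s['img'],419,220,40)[:,:,::-1])
E
```

```text
t 23.12 p [649.6357 234.5974  62.1368] head -84.01 down [ 0.0007  0.0001 -1.    ] F [ 0.21 -0.18  0.64] T [-0.006  0.004 -0.049] w 85.8 q6 94.1
```

View pics/c11.png

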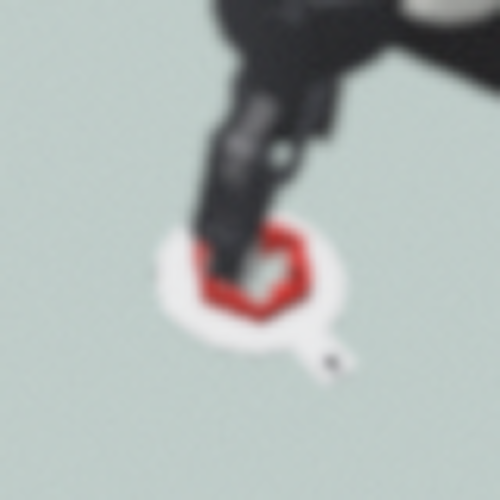

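The jaws straddle anode A as planned. Lower and grip.

Request:
carry_out(
  targets=[
    [[0, -0.5, 0, -10, 0, 0, 0], [0, -0.5, 0, -20, 0, 0, 0], [0, -0.5, 0, -28, 0, 0, 0], [0, -0.5, 0, -31, 0, 0, 0], [0, -0.5, 0, -31, 0, 0, 0], [0.5, -0.5, 0, -31, 0, 0, 0], [0.8, -0.5, 0, -31, 0, 0, 0], [0.8, -0.5, 0, -31, 0, 0, 0], [0.8, -0.5, 0, -31, 0, 0, 0], [0.8, -0.5, 0, -31, 0, 0, 0], [0.8, -0.5, 0, -31, 0, 0, 0]],
  ],
)

```text
time_s: 24.08
position: [0.6491, 0.2347, 0.0314]
tool_rot: [[-0.995, 0.001, 0.105], [-0.105, 0.0, -0.995], [-0.001, -1.0, -0.0]]
ft_force: [-0.1, -0.4, 4.2]
grip_width: 0.0466
```

```bash
python3 st.py
```

```text
t 24.08 p [649.1327 234.6992  31.4206] head -84.0 down [ 0.0015  0.0003 -1.    ] F [-0.1  -0.42  4.22] T [-0.     0.059  0.042] w 46.6 q6 94.1
```

Request:
carry_out(
  targets=[
    [[0.8, 0, 0, 2, 0, 0, 0], [0.8, 0, 0, 5, 0, 0, 0], [0.8, 0, 0, 12, 0, 0, 0], [0.8, 0, 0, 30, 0, 0, 0], [0.8, 0, 0, 60, 0, 0, 0], [0.8, 0, 0, 90, 0, 0, 0], [0.8, 0, 0, 112, 0, 0, 0], [0.8, 0, 0, 112, 0, 0, 0], [0.8, 0, 0, 112, 0, 0, 0]],
  ],
)

```text
time_s: 24.83
position: [0.649, 0.2347, 0.1441]
tool_rot: [[-0.995, 0.002, 0.104], [-0.104, 0.0, -0.995], [-0.002, -1.0, -0.0]]
ft_force: [-0.2, -0.7, -1.7]
grip_width: 0.0462
```

```bash
python3 - <<'E'
from st import *
o=st();s=snap('scene','scene12')
def c(im,u,v,r,S=500): return cv2.resize(im[v-r:v+r,u-r:u+r],(S,S),interpolation=cv2.INTER_CUBIC)
u,v=proj(s,[o['position']])[0].astype(int)
cv2.imwrite('pics/c12.png',c(s['img'],u,v+10,40)[:,:,::-1])
E
```

```text
t 24.83 p [648.9889 234.6516 144.0569] head -84.0 down [ 0.0024  0.0004 -1.    ] F [-0.19 -0.7  -1.65] T [-0.039  0.065 -0.012] w 46.2 q6 94.1
```

View pics/c12.png

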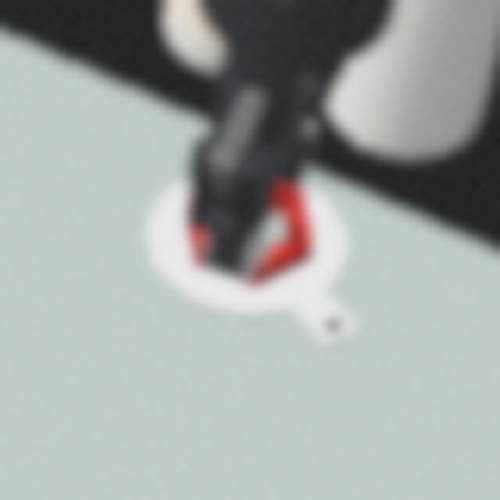

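Held. Carry to the post, turning +118.3° so that the tab meets the known spline angle.

Request:
carry_out(
  targets=[
    [[0.8, -5, -15, 0, 0, 0, 7], [0.8, -11, -31, 0, 0, 0, 14], [0.8, -16, -46, 0, 0, 0, 21], [0.8, -22, -62, 0, 0, 0, 28], [0.8, -28, -77, 0, 0, 0, 35], [0.8, -33, -93, 0, 0, 0, 42], [0.8, -39, -108, 0, 0, 0, 49], [0.8, -44, -124, 0, 0, 0, 56], [0.8, -50, -139, 0, 0, 0, 63], [0.8, -55, -155, 0, 0, 0, 70], [0.8, -61, -170, 0, 0, 0, 77], [0.8, -66, -186, 0, 0, 0, 84], [0.8, -72, -201, 0, 0, 0, 91], [0.8, -77, -217, 0, 0, 0, 98], [0.8, -83, -232, 0, 0, 0, 105], [0.8, -88, -247, 0, 0, 0, 112], [0.8, -93.8, -262.9, 0, 0, 0, 118.3], [0.8, -93.8, -262.9, 0, 0, 0, 118.3], [0.8, -93.8, -262.9, 0, 0, 0, 118.3], [0.8, -93.8, -262.9, 0, 0, 0, 118.3]],
  ],
)

```text
time_s: 26.55
position: [0.5548, -0.0278, 0.1418]
tool_rot: [[0.561, -0.002, 0.827], [-0.827, 0.001, 0.561], [-0.001, -1.0, -0.001]]
ft_force: [0.4, 0.4, -0.7]
grip_width: 0.0466
```

```bash
python3 - <<'E'
from st import *
o=st();s=snap('scene','scene13')
def c(im,u,v,r,S=500): return cv2.resize(im[v-r:v+r,u-r:u+r],(S,S),interpolation=cv2.INTER_CUBIC)
u,v=proj(s,[o['position']])[0].astype(int)
cv2.imwrite('pics/c13.png',c(s['img'],u,v+10,40)[:,:,::-1])
E
```

```text
t 26.55 p [554.7511 -27.8173 141.847 ] head 34.16 down [-0.0015  0.0006 -1.    ] F [ 0.42  0.36 -0.73] T [0.023 0.009 0.024] w 46.6 q6 -49.3
```

View pics/c13.png

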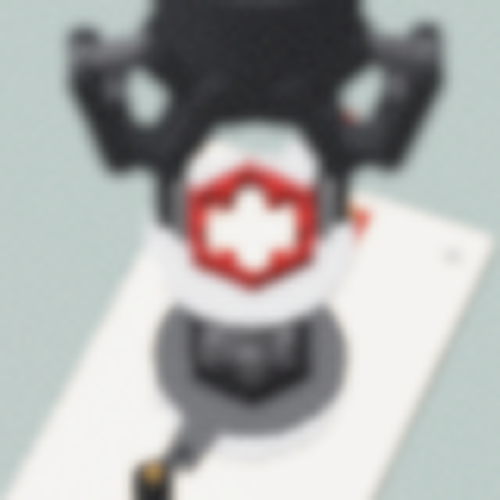

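Request:
carry_out(
  targets=[
    [[0.8, 0, -0.2, -10, 0, 0, 0], [0.8, 0, -0.2, -20, 0, 0, 0], [0.8, 0, -0.2, -30, 0, 0, 0], [0.8, 0, -0.2, -36, 0, 0, 0], [0.8, 0, -0.2, -40, 0, 0, 0], [0.8, 0, -0.2, -44, 0, 0, 0], [0.8, 0, -0.2, -44, 0, 0, 0], [0.8, 0, -0.2, -44, 0, 0, 0]],
  ],
)

```text
time_s: 27.27
position: [0.555, -0.0285, 0.0986]
tool_rot: [[0.563, 0.0, 0.826], [-0.826, 0.0, 0.563], [0.0, -1.0, 0.0]]
ft_force: [0.8, -0.1, -0.5]
grip_width: 0.0464
```

```bash
python3 st.py
```

```text
t 27.27 p [555.0377 -28.5097  98.6126] head 34.3 down [ 0.  0. -1.] F [ 0.85 -0.09 -0.51] T [-0.013 -0.028  0.036] w 46.4 q6 -49.4
```

Request:
carry_out(
  targets=[
    [[0.8, 0, 0, -1.5, 0, 0, 0], [0.8, 0, 0, -3, 0, 0, 0], [0.8, 0, 0, -3, 0, 0, 0]],
  ],
)

```text
time_s: 27.52
position: [0.5549, -0.0285, 0.0956]
tool_rot: [[0.563, 0.0, 0.826], [-0.826, 0.0, 0.563], [0.0, -1.0, 0.0]]
ft_force: [0.5, -0.4, -0.6]
grip_width: 0.0462
```

```bash
python3 st.py
```

```text
t 27.52 p [554.9299 -28.4942  95.5742] head 34.29 down [ 0.  0. -1.] F [ 0.49 -0.41 -0.6 ] T [-0.009  0.002 -0.003] w 46.2 q6 -49.4
```

Request:
carry_out(
  targets=[
    [[0.8, 0, 0, -1, 0, 0, 0], [0.8, 0, 0, -2, 0, 0, 0], [0.8, 0, 0, -2, 0, 0, 0]],
  ],
)

```text
time_s: 27.77
position: [0.5549, -0.0285, 0.0935]
tool_rot: [[0.563, -0.0, 0.826], [-0.826, 0.0, 0.563], [-0.0, -1.0, -0.0]]
ft_force: [-0.7, 0.2, -1.1]
grip_width: 0.0464
```

```bash
python3 st.py
```

```text
t 27.77 p [554.9009 -28.538   93.4793] head 34.29 down [-0.0002  0.     -1.    ] F [-0.67  0.18 -1.12] T [ 0.018  0.043 -0.027] w 46.4 q6 -49.4
```

Request:
carry_out(
  targets=[
    [[0.8, 0.2, 0.2, -0.7, 0, 0, 0], [0.8, 0.2, 0.2, -1.4, 0, 0, 0], [0.8, 0.2, 0.2, -1.4, 0, 0, 0]],
  ],
)

```text
time_s: 28.02
position: [0.5551, -0.0283, 0.0921]
tool_rot: [[0.563, -0.0, 0.826], [-0.826, 0.0, 0.563], [-0.0, -1.0, -0.0]]
ft_force: [-0.4, -0.2, 0.2]
grip_width: 0.0464
```

```bash
python3 st.py
```

```text
t 28.02 p [555.1071 -28.2959  92.075 ] head 34.3 down [-0.0002  0.0001 -1.    ] F [-0.39 -0.23  0.16] T [-0.    -0.033 -0.017] w 46.4 q6 -49.4
```

Request:
carry_out(
  targets=[
    [[0.8, 0, 0, -0.5, 0, 0, 0], [0.8, 0, 0, -1, 0, 0, 0], [0.8, 0, 0, -1, 0, 0, 0]],
  ],
)

```text
time_s: 28.27
position: [0.5551, -0.0283, 0.0911]
tool_rot: [[0.563, -0.0, 0.826], [-0.826, 0.0, 0.563], [-0.0, -1.0, -0.0]]
ft_force: [0.8, -0.2, -0.4]
grip_width: 0.046
```

```bash
python3 st.py
```

```text
t 28.27 p [555.1368 -28.3119  91.1387] head 34.3 down [-0.0001  0.     -1.    ] F [ 0.83 -0.25 -0.36] T [-0.027  0.03  -0.024] w 46.0 q6 -49.4
```

Request:
carry_out(
  targets=[
    [[0.8, 0, 0, -0.5, 0, 0, 0], [0.8, 0, 0, -0.7, 0, 0, 0], [0.8, 0, 0, -0.7, 0, 0, 0]],
  ],
)

```text
time_s: 28.52
position: [0.5551, -0.0283, 0.0905]
tool_rot: [[0.563, -0.0, 0.826], [-0.826, 0.0, 0.563], [-0.0, -1.0, -0.0]]
ft_force: [0.2, -0.2, -0.3]
grip_width: 0.0463
```

```bash
python3 st.py
```

```text
t 28.52 p [555.1469 -28.3269  90.4626] head 34.3 down [-0.0001  0.     -1.    ] F [ 0.24 -0.17 -0.27] T [-0.032 -0.048 -0.02 ] w 46.3 q6 -49.4
```

Past the spline ends (about 92.4) without contact. The seat is expected at TCP z ≈ 81.4.

Request:
carry_out(
  targets=[
    [[0.8, 0, 0, -1, 0, 0, 0], [0.8, 0, 0, -2, 0, 0, 0], [0.8, 0, 0, -3, 0, 0, 0], [0.8, 0, 0, -3, 0, 0, 0]],
  ],
)

```text
time_s: 28.85
position: [0.555, -0.0283, 0.0873]
tool_rot: [[0.563, -0.0, 0.826], [-0.826, 0.0, 0.563], [-0.0, -1.0, -0.0]]
ft_force: [-0.1, -0.2, -0.7]
grip_width: 0.0469
```

```bash
python3 st.py
```

```text
t 28.85 p [555.0399 -28.2909  87.2575] head 34.29 down [-0.0004  0.0001 -1.    ] F [-0.07 -0.24 -0.75] T [ 0.063 -0.007 -0.02 ] w 46.9 q6 -49.4
```

Request:
carry_out(
  targets=[
    [[0.8, 0, 0, -1.5, 0, 0, 0], [0.8, 0, 0, -3, 0, 0, 0], [0.8, 0, 0, -4.5, 0, 0, 0], [0.8, 0, 0, -4.5, 0, 0, 0]],
  ],
)

```text
time_s: 29.18
position: [0.555, -0.0283, 0.0826]
tool_rot: [[0.563, -0.001, 0.826], [-0.826, 0.0, 0.563], [-0.0, -1.0, -0.0]]
ft_force: [0.7, 0.5, -0.8]
grip_width: 0.0468
```

```bash
python3 st.py
```

```text
t 29.18 p [555.0008 -28.2731  82.6454] head 34.3 down [-0.0006  0.0002 -1.    ] F [ 0.67  0.52 -0.77] T [ 0.028 -0.043  0.023] w 46.8 q6 -49.4
```

Request:
carry_out(
  targets=[
    [[0.8, 0, 0, -0.5, 0, 0, 0], [0.8, 0, 0, -1, 0, 0, 0], [0.8, 0, 0, -1, 0, 0, 0]],
  ],
)

```text
time_s: 29.43
position: [0.5552, -0.0283, 0.082]
tool_rot: [[0.563, -0.0, 0.826], [-0.826, 0.0, 0.563], [-0.0, -1.0, -0.0]]
ft_force: [0.8, -0.8, -0.7]
grip_width: 0.0465
```

```bash
python3 st.py
```

```text
t 29.43 p [555.1508 -28.3083  81.9513] head 34.3 down [-0.0001  0.     -1.    ] F [ 0.8  -0.82 -0.75] T [-0.042  0.021 -0.044] w 46.5 q6 -49.4
```

Request:
carry_out(
  targets=[
    [[0.8, 0, 0, -0.4, 0, 0, 0], [0.8, 0, 0, -0.8, 0, 0, 0], [0.8, 0, 0, -0.8, 0, 0, 0]],
  ],
)

```text
time_s: 29.68
position: [0.5552, -0.0283, 0.0814]
tool_rot: [[0.563, 0.0, 0.826], [-0.826, -0.0, 0.563], [0.0, -1.0, 0.0]]
ft_force: [-0.8, 0.1, 1.3]
grip_width: 0.0459
```

```bash
python3 st.py
```

```text
t 29.68 p [555.1987 -28.326   81.372 ] head 34.3 down [ 0.0002 -0.0001 -1.    ] F [-0.77  0.05  1.33] T [-0.006 -0.005  0.009] w 45.9 q6 -49.4
```

Request:
carry_out(
  targets=[
    [[0.8, 0, 0, -0.4, 0, 0, 0], [0.8, 0, 0, -0.6, 0, 0, 0], [0.8, 0, 0, -0.6, 0, 0, 0]],
  ],
)

```text
time_s: 29.93
position: [0.5552, -0.0284, 0.0813]
tool_rot: [[0.564, 0.001, 0.826], [-0.826, -0.0, 0.564], [0.001, -1.0, 0.0]]
ft_force: [-2.2, 0.3, 7.4]
grip_width: 0.0463
```

```bash
python3 st.py
```

```text
t 29.93 p [555.2442 -28.3525  81.3312] head 34.3 down [ 0.0007 -0.0003 -1.    ] F [-2.18  0.3   7.38] T [0.01  0.396 0.011] w 46.3 q6 -49.4
```

Contact at 81.3–81.4, which is 50 + 31.4, so it is home. Release, rise and move aside for a look.

Request:
carry_out(
  targets=[
    [[0.8, 0, 0, 0.5, 0, 0, 0], [0.4, 0, 0, 0.5, 0, 0, 0], [0, 0, 0, 0.5, 0, 0, 0], [0, 0, 0, 0.5, 0, 0, 0], [0, 0, 0, 0.5, 0, 0, 0], [0, 0, 0, 15, 0, 0, 0], [0, 0, 0, 45, 0, 0, 0], [0, 0, 0, 80, 0, 0, 0], [0, 0, 0, 120, 0, 0, 0], [0, -20, -20, 140, 0, 0, 0], [0, -40, -60, 140, 0, 0, 0], [0, -60, -100, 140, 0, 0, 0], [0, -80, -140, 140, 0, 0, 0], [0, -100, -180, 140, 0, 0, 0], [0, -120, -220, 140, 0, 0, 0], [0, -130, -250, 140, 0, 0, 0], [0, -130, -280, 140, 0, 0, 0], [0, -130, -280, 140, 0, 0, 0], [0, -130, -280, 140, 0, 0, 0]],
  ],
)

```text
time_s: 31.52
position: [0.4246, -0.3097, 0.2202]
tool_rot: [[0.561, -0.0, 0.828], [-0.828, 0.0, 0.561], [-0.001, -1.0, 0.0]]
ft_force: [-0.1, 0.2, -0.5]
grip_width: 0.0858
```

```bash
python3 - <<'E'
from st import *
o=st();s=snap('scene','scene14');d=snap('top','top14')
def c(im,u,v,r,S=400): return cv2.resize(im[v-r:v+r,u-r:u+r],(S,S),interpolation=cv2.INTER_CUBIC)
cv2.imwrite('pics/c14.png',np.hstack([c(s['img'],338,268,50),c(d['img'],332,210,45)])[:,:,::-1])
im=s['img'].astype(int)
for nm,dd,u,v in(('s',s,338,258),('t',d,332,208)):
    im=dd['img'].astype(int); m=win(im[...,0]-im[...,1]>60,u,v,13); h=cv2.convexHull(np.argwhere(m)[:,::-1].astype(np.int32)); ys,xs=np.nonzero(fillc(h,m.shape)); print(nm,len(xs),ray(dd,xs.mean(),ys.mean(),.065))
    print('cathode/anode tab ends proj',proj(dd,[[.5552+.062*np.cos(np.radians(94.3)),-.0282+.062*np.sin(np.radians(94.3)),.053],[.5552+.062*np.cos(np.radians(-85.7)),-.0282+.062*np.sin(np.radians(-85.7)),.038]]))
E
```

```text
t 31.52 p [ 424.6205 -309.7432  220.2096] head 34.13 down [-0.0002  0.0005 -1.    ] F [-0.05  0.18 -0.54] T [-0.008  0.004 -0.023] w 85.8 q6 -83.2
s 369 [ 0.5546 -0.0217  0.065 ]
cathode/anode tab ends proj [[349.1699 247.2456]
 [325.3052 286.7511]]
t 280 [ 0.5566 -0.0276  0.065 ]
cathode/anode tab ends proj [[309.4112 211.1113]
 [355.1066 209.3054]]
```

View pics/c14.png

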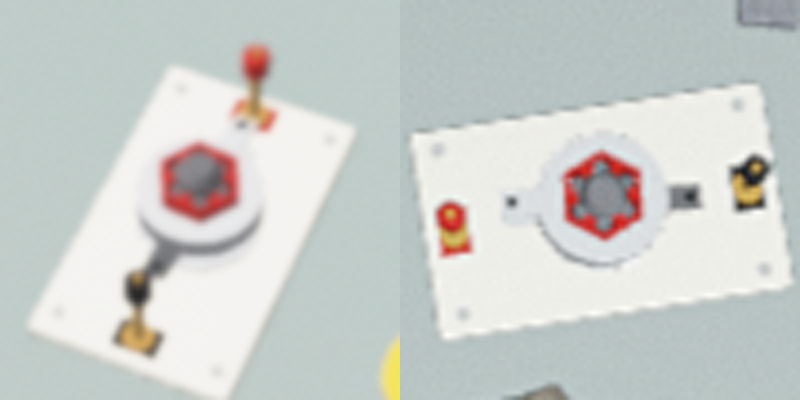

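View pics/top14.png

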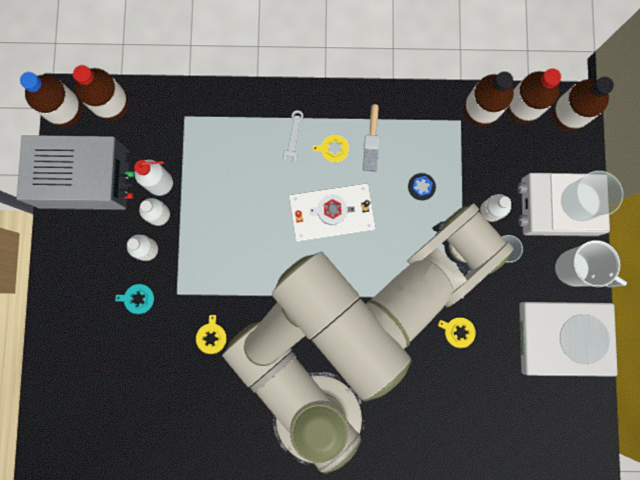

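The final views show all three collars concentric on the post and level. The anode tabs point beside red and the cathode tab beside black. The bystanders are unchanged and the arm is clear.

```bash
python3 -c "
from rig import env
print(env.close_job())"
```

```text
the job is handed in; nothing more can be done
None
```

The stack is built and the job is handed in at about 31.6 s; no verdict is reported.

**What was built:** bottom to top, anode_b, cathode, anode_a. I felt for the post's angle with the first anode, pressing with about 5–12 N. The post is turned about 5° clockwise from nominal, so each tab sits about 5° off its terminal. The cathode and second anode then slid in at that angle without touching the spline ends.

**Checks that agreed:**
- **Seating:** each plate met its seat at the expected height, within about 0.5 mm of 20, 35 and 50 mm. The final push was light, at most about 10 N.
- **Position:** the top view puts the top collar about 1.5 mm from the post axis, within the camera's calibration. Its tabs lie where predicted, and the plates look level.
- **Surroundings:** in the last top view the bystanders are where they were at the start, except that the arm partly covers the beaker. The gripper was open and about 0.3 m from the stack.

**Check that disagreed:** the scene camera put the top collar about 6.5 mm off in y. I think the red terminal got into that colour mask, but I did not repeat the measurement. The top view and the seating contacts contradict it.

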